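# Put the drill-press kit back in its foam tray

## Task

Put the drill-press kit back in its foam tray: the chuck key, the red hole saw, the short spanner and the spring clamp, each lying flat at the bottom of the cut-out that is shaped for it (the hole saw standing on its teeth). The long spanner and the big blue hole saw belong elsewhere and have no cut-out: leave them where they are.

Things in the scene. Friction and masses are not known exactly. Their poses are not given: they have to be found in the camera images.
- chuck_key: Steel T-shaped drill chuck key lying flat, 70 x 72 x 17 mm, 90 g. Origin: mid-outline at its underside. Stem 10 mm thick along y, from the head (16 mm wide, y = -24 to -15) to y = +36; T bar 7 mm thick along x at y = +29. Pinch the stem across x at y = 0 to 12 mm; its axis is 7 mm above the underside.
- red_hole_saw: Red hole saw standing on its teeth: cup 54 mm diameter, 40 mm high, with an upright steel shank 10 mm thick on its axis, 40 to 70 mm above the foot; 250 g. Origin: centre of its foot, z up. Can be pinched by the shank.
- short_spanner: The shorter steel combination spanner, lying flat, 27 (x) x 138 (y) x 5 mm, 115 g. Origin: mid-outline at its underside. Its straight shank runs along y, from x = -4 to +6 mm, 1 to 5 mm above the underside.
- spring_clamp: Black spring clamp with orange jaw tips, closed, rigid, lying flat, 63 (x) x 136 (y) x 22 mm, 110 g. Origin: mid-outline at its underside; jaw tips at y = -64, handle ends at y = +68 mm. Width over both arms: 44 mm at y = -33, 50 mm at y = 0, 62 mm at the handle ends.
- foam_chuck_key: Dark foam block 84 (x) x 168 (y) x 30 mm, fixed, in a row of four in a grey tray (wall 27 mm high). Origin: centre of underside, 3 mm above the bench. Yellow-floored T cut-out with dark silhouette, 7.5 mm to spare, floor 17 mm above origin; the key fits with its y axis along block +x and its origin at block x = -6, y = 0 mm. Finger hole, same depth: x -20 to +14, y -32 to +32 mm.
- foam_hole_saw: Dark foam block 84 (x) x 168 (y) x 30 mm, fixed, in a row of four in a grey tray (wall 27 mm high). Origin: centre of underside, 3 mm above the bench. Yellow-floored round cut-out with dark silhouette at its centre, 70 mm diameter, 22 mm deep (floor 8 mm above origin), for the red hole saw.
- foam_spanner: Dark foam block 84 (x) x 168 (y) x 30 mm, fixed, in a row of four in a grey tray (wall 27 mm high). Origin: centre of underside, 3 mm above the bench. Yellow-floored spanner cut-out with dark silhouette, 8 mm to spare, floor 21 mm above origin; the short spanner fits along y, either way round, origin at block centre. Finger hole of the same depth at the middle, 72 (x) x 40 (y) mm.
- foam_clamp: Dark foam block 84 (x) x 168 (y) x 30 mm, fixed, in a row of four in a grey tray (wall 27 mm high). Origin: centre of underside, 3 mm above the bench. Yellow-floored clamp cut-out with dark silhouette, 8 mm to spare, floor 20 mm above origin, no finger hole (10 mm deep: hold the clamp by its upper 12 mm); the clamp fits with its y axis (handles) along block +y, origin at block centre.
- long_spanner: Look-alike, not of the kit: the longer steel combination spanner, 36 (x) x 181 (y) x 7 mm, lying flat. Origin: mid-outline at its underside, shank along y. To be left where it lies.
- blue_hole_saw: Look-alike, not of the kit: bigger blue hole saw, cup 76 mm diameter, 40 mm high, shank top at 72 mm. Origin: centre of its foot. To be left where it stands.
Not all that is in view belongs to the job. Of the things that look like the red_hole_saw, the larger one is meant.

How it is judged (in metres and radians):
At the end, for the whole second after the job is handed in: Each of the four kit tools in its own cut-out: origin within 14 mm of its place, at most 3.5 mm above the bottom, tilted under 0.1 rad (chuck key 0.14), at rest. Long spanner and blue hole saw within 30 mm of their start (horizontal distance between red_hole_saw and foam_hole_saw below 0.014 m and z of red_hole_saw in the frame of foam_hole_saw below 0.0115 m and angle between each of red_hole_saw, short_spanner, spring_clamp's own z axis and vertical below 0.1 rad and linear speed of each of red_hole_saw, short_spanner, spring_clamp, chuck_key below 0.02 m/s and horizontal distance between short_spanner and foam_spanner below 0.014 m and z of short_spanner in the frame of foam_spanner below 0.024 m and horizontal distance between spring_clamp and foam_clamp below 0.014 m and z of spring_clamp in the frame of foam_clamp below 0.0235 m and x of chuck_key in the frame of foam_chuck_key between -0.02 and 0.008 m and y of chuck_key in the frame of foam_chuck_key between -0.014 and 0.014 m and z of chuck_key in the frame of foam_chuck_key below 0.0205 m and angle between chuck_key's own z axis and vertical below 0.14 rad and distance of each of long_spanner, blue_hole_saw from where it was at the start of the episode below 0.03 m); the robot touches nothing.
It fails at once if the long spanner or the blue hole saw is taken or shoved from its place (more than 30 mm) (distance of any of long_spanner, blue_hole_saw from where it was at the start of the episode above 0.03 m).
It also fails if it takes over 99 s, if anything falls off the work surface, if the arm or the gripper's body presses on something with over 40 N, if the wrist force passes 120 N, or if a joint passes its speed limit or range.

## Robot

A 6-joint arm with a two-finger parallel gripper is mounted at the origin on a cart in front of the work surface, level with it; the furniture and walls round the work are solid. World frame = base frame: x ahead of the robot, y to its left, z up, the work surface at z = 0. Lengths are in mm, angles in degrees, forces in N, time in s.
With the tool pointing down it reaches from about 300 to 950 mm from the base axis. Payload 3.1 kg.
Tool frame: the origin (TCP) lies midway between the tips of the shut fingers; the grasp point (between the pads) lies arm.grasp_offset behind it (arm.grasp_offset is the distance from the TCP to the grasp point, in mm); z points along the fingers, y is the line along which they close (so a half turn about z gives the same grasp; the last joint's range is limited). The gripper opens to 85 mm and grips with 20 to 120 N. Pads are 22 mm wide; open, the fingers measure 114 mm over their backs; the gripper's body (76 mm by 85 mm) begins 54 mm behind the grasp point. The pads swing forward as they close: fully open they stand 13 mm farther back than shut.
Start: joints at [71.293, 17.653, 93.61, -0, 68.738, -3.994], TCP at [158.768, 604.504, 231.272] pointing down, gripper open.
Joint ranges: [-175.34, 175.34], [-45.06, 112.39], [2.9, 150.54], [-68.45, 248.45], [3.09, 151.38], [-168.51, 168.51]. Speed limits (degrees/s): [159.86, 159.86, 180, 180, 180, 180].

## Interface

Orientations are given as a 3x3 rotation matrix whose columns are the frame's x, y, z axes.
In Python, from rig import readout, get_image, job, arm gives the robot as it stands.
- The arm moves only by the shell command python3 -m pendant 'ROWS' [FORCE]. ROWS is JSON, a list of rows, each an object with "delta_pos": the shift along the tool's x, y, z in units of 0.04 m (1.0 is 0.04 m), a list of three; "twist": the turn, a rotation vector about the tool's x, y, z in units of 0.1 rad (1.0 is 0.1 rad), a list of three; "fingers": the finger opening in mm, from 0 to 85.4. A call has 1 to 20 rows; each row shifts and turns the commanded pose from where the row before left it, along the tool's axes as they then stand; what a row does not reach is not made up. A row lasts 1/8 s, in which the tool goes at most 62.5 mm and 10.7 degrees, less where a joint would pass 70% of its speed; a pose out of reach is approached as far as the arm can. A call with a number of a shift or a turn outside -1 to 1 is refused whole. A call with a gripper value outside its range is refused whole. The fingers move at their own pace and stop on an object; FORCE is the grip in N (left out, the last holds). Time passes only in rows, so rows that do not move let the fingers close. It gives the time, the measured TCP pose, the force, the opening and the grip force at its end, in the units of the state.
- readout.sense(): the state, without advancing time (a new reading comes with each control period).
- get_image(name): name is "scene" or "top" or "wrist"; returns a dict with "color" (480x640x3 uint8, red, green, blue), "intrinsics" (3x3 intrinsics, pixels), "extrinsics" (4x4, takes a point from world to camera coordinates). Camera axes: x right, y down, z forward; pixel columns grow to the right and rows downward; lengths in mm; the calibration is good to about 2 mm. A picture is of the moment at which its call begins. There is no depth.
- job.finish_job(): hands the job in; it is judged then, once.
The state is a dict: "time": time; "qpos": joint angles; "joint_velocities": joint speeds; "joint_torque": joint torques, N m; "eef_pos": TCP position; "ee_rot": TCP orientation; "ft_force": force on the tool from outside, world axes, zero at the start; "wrist_torque": the same for the moment, N m; "opening": finger opening in mm; "grasp_force": force on a finger pad.
Only numpy, scipy, OpenCV 4.12 (cv2) and the standard library are available. Lean on these libraries where they do the work, as an engineer would, in place of code of your own. Each camera call takes 0.05 s, during which the arm holds its last target. There are 200 camera calls.

## Working session

There is one attempt and no reset: what is moved stays moved. The work goes in short steps, Python scripts to look and compute and a shell command to move; the robot and the scene stay as the last step left them, time stands still between calls to the robot, and variables do not carry over. Pictures are saved under pics/ and viewed, at most 14 in all, crops included, and the job is handed in when it is done.

```bash
ls; mkdir -p pics
python3 - <<'E'
from rig import readout,get_image,job,arm
import cv2,numpy as np
s=readout.sense();print(s['time'],s['eef_pos'],s['ee_rot'],s['opening'],arm.grasp_offset)
for n in('scene','top','wrist'):
    im=get_image(n);cv2.imwrite(f'pics/{n}0.png',im['color'][:,:,::-1]);print(n,np.round(im['intrinsics'],1).tolist(),np.round(im['extrinsics'],3).tolist())
E
```

```text
pics
0.0 [158.48211393 603.72043482 230.05075162] [[-9.67221242e-01  2.53934157e-01 -7.16536353e-04]
 [ 2.53935126e-01  9.67218845e-01 -2.15789095e-03]
 [ 1.45085244e-04 -2.26911172e-03 -9.99997415e-01]] 85.77586453691546 18.700000000000003
scene [[510.2, 0.0, 318.6], [0.0, 510.2, 237.3], [0.0, 0.0, 1.0]] [[-0.538, -0.843, -0.009, 418.4], [-0.483, 0.316, -0.817, 244.898], [0.691, -0.435, -0.577, 563.072], [0.0, 0.0, 0.0, 1.0]]
top [[459.3, 0.0, 317.3], [0.0, 459.3, 245.2], [0.0, 0.0, 1.0]] [[0.012, -1.0, 0.003, 166.612], [-0.998, -0.012, -0.058, 540.449], [0.058, -0.002, -0.998, 885.904], [0.0, 0.0, 0.0, 1.0]]
wrist [[371.3, 0.0, 322.3], [0.0, 371.3, 239.0], [0.0, 0.0, 1.0]] [[0.255, 0.967, -0.003, -623.642], [0.926, -0.243, 0.29, -36.879], [0.28, -0.076, -0.957, 379.334], [0.0, 0.0, 0.0, 1.0]]
```

View pics/top0.png

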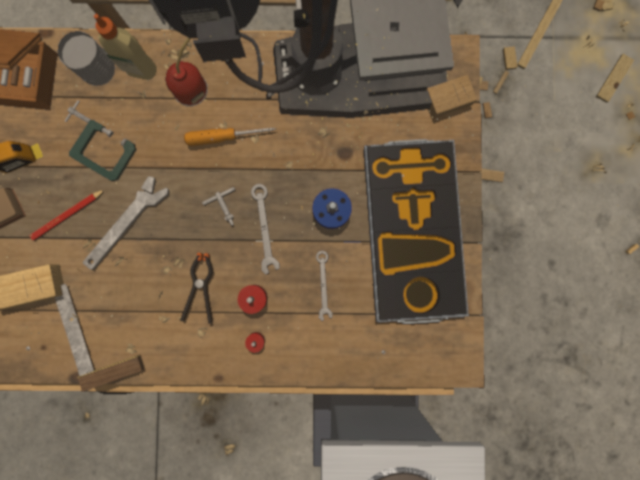

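View pics/scene0.png

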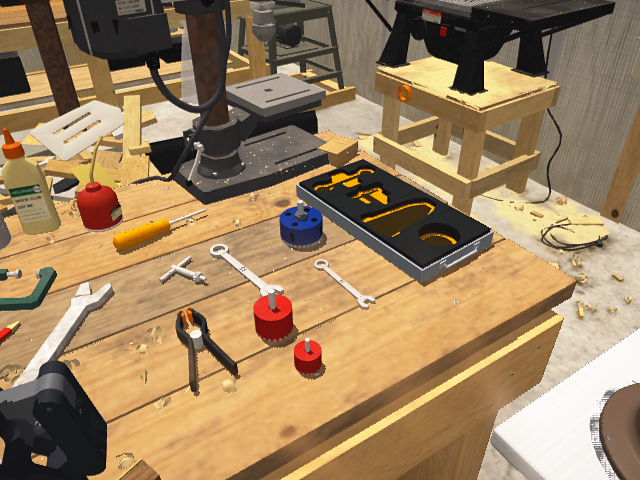

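The top view (640x480) shows the tray at (418,230), rotated slightly, with blocks from far to near: spanner (412,166), chuck key (414,208), clamp (415,254), hole saw (420,294).

Look-alikes, by top-view pixel:
- **Red saws:** large (252,300), small (255,343), blue (332,208), and a red oil can (185,82). I choose (252,300).
- **Spanners:** short (323,285), long (264,228), adjustable (125,222). I choose (323,285).
- **T-shapes:** chuck key (220,205), C-clamp screw handle (88,118). I choose (220,205).
- **Clamps:** spring clamp (200,288), green C-clamp (103,150). I choose (200,288).

```bash
cat > h.py <<'E'
import numpy as np,cv2
from rig import readout,get_image,job,arm
def cam(n):
    d=get_image(n);return d['color'],np.array(d['intrinsics']),np.array(d['extrinsics'])
def plane(uv,K,E,z):
    uv=np.atleast_2d(np.array(uv,float));R,t=E[:3,:3],E[:3,3];c=-R.T@t
    d=np.c_[(uv-K[:2,2])/K[[0,1],[0,1]],np.ones(len(uv))]@R
    return c+d*((z-c[2])/d[:,2])[:,None]
def proj(p,K,E):
    q=np.atleast_2d(p)@E[:3,:3].T+E[:3,3];return q[:,:2]/q[:,2:]*K[[0,1],[0,1]]+K[:2,2]
def tri(obs): # list of (uv,K,E) -> point, residual
    A=[];b=[]
    for uv,K,E in obs:
        R,t=E[:3,:3],E[:3,3];c=-R.T@t
        d=R.T@np.r_[(np.array(uv)-K[:2,2])/K[[0,1],[0,1]],1];d/=np.linalg.norm(d)
        P=np.eye(3)-np.outer(d,d);A.append(P);b.append(P@c)
    p=np.linalg.solve(sum(A),sum(b));return p,[round(float(np.linalg.norm(a@p-x)),1) for a,x in zip(A,b)]
def blobs(mask,amin=40):
    mask=cv2.morphologyEx(mask.astype(np.uint8),cv2.MORPH_CLOSE,np.ones((3,3)))
    cs,_=cv2.findContours(mask,cv2.RETR_EXTERNAL,cv2.CHAIN_APPROX_NONE)
    return sorted([c for c in cs if cv2.contourArea(c)>amin],key=cv2.contourArea,reverse=True)
def ang(a): return np.degrees(np.arctan2(a[1],a[0]))
def go(xyz,yaw=None): # shift in tool-axis units for a turn first (yaw of the tool y axis, deg, modulo 180), then shift
    s=readout.sense();R=np.array(s['ee_rot']);p=np.array(s['eef_pos'])
    cur=ang(R[:,1]);d=0 if yaw is None else (yaw-cur+90)%180-90
    c=np.radians(cur+d);y=np.array([np.cos(c),np.sin(c),0]);x=np.array([-y[1],y[0],0])*np.sign(np.cross(y,[0,0,-1])@R[:,0])
    x=np.cross(y,[0,0,-1]);D=np.array(xyz)-p
    print('pos',p.round(1),'yaw',cur.round(2),'turn about tool z (units)',round(-np.radians(d)/.1,2),'shift units',(np.array([x@D,y@D,-D[2]])/40).round(2),'tilt(rad) wx,wy',(R.T@np.cross(R[:,2],[0,0,-1])).round(4),'q6',round(s['qpos'][5],1))
E
python3 - <<'E'
from h import *
for n in('top','scene'):
    im,K,E=cam(n);R=E[:3,:3];print(n,'campos',(-R.T@E[:3,3]).round())
    hsv=cv2.cvtColor(im,cv2.COLOR_RGB2HSV);H,S,V=cv2.split(hsv)
    red=((H<6)|(H>172))&(S>170)&(V>80)
    for c in blobs(red)[:5]:
        (x,y),r=cv2.minEnclosingCircle(c);print('red',round(x),round(y),round(r,1),plane((x,y),K,E,40).round())
    if n=='top':
        yel=(H>15)&(H<30)&(S>200)&(V>130)
        yel[:,:360]=0;yel[:,470:]=0
        for c in blobs(yel):
            r=cv2.minAreaRect(c);print('yel',np.round(r[0]),np.round(r[1]),round(r[2],1),plane(r[0],K,E,33).round())
        for nm,uv,z in [('short ring',(322,256),3),('short jaw',(325,316),3),('long ring',(260,190),3),('long jaw',(269,267),3),('key bar',(219,197),7),('key head',(230,222),7),('clamp tip',(203,257),10),('h1',(183,321),10),('h2',(211,324),10),('blue',(333,207),40),('tray c1',(366,145),30),('tray c2',(452,141),30),('c3',(467,315),30),('c4',(378,321),30)]:
            print(nm,plane(uv,K,E,z).round())
im,K,E=cam('wrist');print('wrist cam',(-E[:3,:3].T@E[:3,3]).round(),'axis',E[2,:3])
E
```

```text
top campos [486. 175. 915.]
red 252 299 13.9 [[434. 296.  40.]]
red 183 78 16.8 [[860. 438.  40.]]
red 63 218 36.9 [[583. 660.  40.]]
red 254 342 9.2 [[353. 289.  40.]]
yel [419. 159.] [62. 17.] 10.2 [[708. -23.  33.]]
yel [423. 210.] [15. 39.] 19.2 [[608. -30.  33.]]
yel [417. 175.] [13. 33.] 85.9 [[677. -19.  33.]]
yel [419. 260.] [25. 74.] 62.6 [[511. -23.  33.]]
yel [404. 211.] [22. 10.] 84.8 [[606.   6.  33.]]
yel [424. 300.] [18. 31.] 50.4 [[434. -33.  33.]]
yel [401. 237.] [14. 47.] 74.4 [[555.  12.  33.]]
short ring [[518. 163.   3.]]
short jaw [[400. 156.   3.]]
long ring [[649. 289.   3.]]
long jaw [[495. 268.   3.]]
key bar [[633. 370.   7.]]
key head [[583. 347.   7.]]
clamp tip [[513. 398.  10.]]
h1 [[387. 434.  10.]]
h2 [[382. 379.  10.]]
blue [[611. 144.  40.]]
tray c1 [[735.  80.  30.]]
tray c2 [[745. -88.  30.]]
c3 [[ 407. -115.   30.]]
c4 [[394.  55.  30.]]
scene campos [-46. 520. 528.]
red 99 205 25.1 [[845. 434.  40.]]
red 273 317 23.9 [[414. 305.  40.]]
red 307 357 17.3 [[329. 303.  40.]]
red 5 335 7.8 [[577. 617.  40.]]
red 443 31 4.5 [[1438. -988.   40.]]
wrist cam [ 87. 623. 373.] axis [ 0.28046025 -0.07542403 -0.95689773]
```

```bash
python3 -m pendant '[{"delta_pos":[-0.9,-0.55,-0.08],"twist":[0,0,0],"fingers":85},{"delta_pos":[-0.9,-0.55,-0.08],"twist":[0,0,0],"fingers":85},{"delta_pos":[-0.9,-0.55,-0.08],"twist":[0,0,0],"fingers":85},{"delta_pos":[-0.9,-0.55,-0.08],"twist":[0,0,0],"fingers":85},{"delta_pos":[-0.9,-0.55,-0.08],"twist":[0,0,0],"fingers":85},{"delta_pos":[-0.9,-0.55,-0.08],"twist":[0,0,0],"fingers":85},{"delta_pos":[-0.9,-0.55,-0.08],"twist":[0,0,0],"fingers":85},{"delta_pos":[-0.9,-0.55,-0.08],"twist":[0,0,0],"fingers":85},{"delta_pos":[-0.9,-0.55,-0.08],"twist":[0,0,0],"fingers":85},{"delta_pos":[0,0,0],"twist":[0,0,0],"fingers":85}]'
python3 - <<'E'
from h import *
import pickle
v=cam('wrist');pickle.dump(v,open('w1.pkl','wb'));cv2.imwrite('pics/w1.png',v[0][:,:,::-1])
go([520,0,260],94)
E
```

```text
time: 1.55
eef_pos: [423.7, 329.0, 260.5]
ee_rot: [[-0.966, 0.258, 0.001], [0.258, 0.966, 0.0], [-0.001, 0.0, -1.0]]
ft_force: [-0.4, 0.2, -0.7]
opening: 85.1
grasp_force: 0.0
pos [422.5 330.  260.2] yaw 75.13 turn about tool z (units) -3.29 shift units [-1.86 -8.4   0.01] tilt(rad) wx,wy [ 0.0005 -0.0002 -0.    ] q6 -41.8
```

View pics/w1.png

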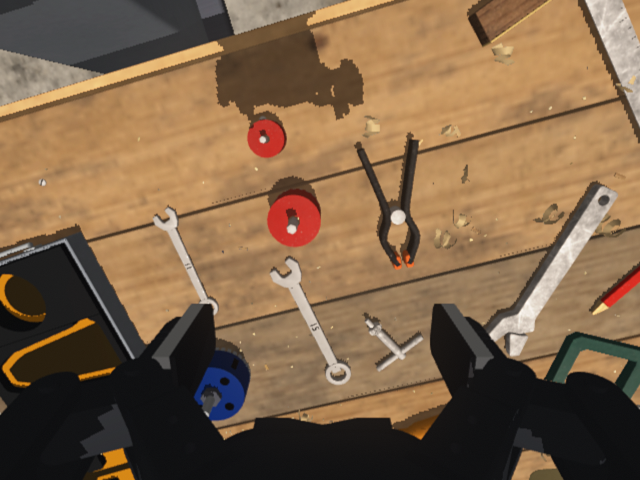

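The close view confirms the choices: larger red saw (294,218), small one (266,138), short spanner (187,258), long spanner (312,320), spring clamp (395,205), chuck key (392,342), blue saw (222,385). Next I look at the tray.

```bash
python3 -m pendant '[{"delta_pos":[0,0,-0.3],"twist":[0,0,-0.82],"fingers":85},{"delta_pos":[0,0,-0.3],"twist":[0,0,-0.82],"fingers":85},{"delta_pos":[0,0,-0.2],"twist":[0,0,-0.82],"fingers":85},{"delta_pos":[0,0,-0.2],"twist":[0,0,-0.83],"fingers":85},{"delta_pos":[-0.34,-0.97,0],"twist":[0,0,0],"fingers":85},{"delta_pos":[-0.34,-0.97,0],"twist":[0,0,0],"fingers":85},{"delta_pos":[-0.34,-0.97,0],"twist":[0,0,0],"fingers":85},{"delta_pos":[-0.34,-0.97,0],"twist":[0,0,0],"fingers":85},{"delta_pos":[-0.34,-0.97,0],"twist":[0,0,0],"fingers":85},{"delta_pos":[-0.34,-0.97,0],"twist":[0,0,0],"fingers":85},{"delta_pos":[-0.34,-0.97,0],"twist":[0,0,0],"fingers":85},{"delta_pos":[-0.34,-0.97,0],"twist":[0,0,0],"fingers":85},{"delta_pos":[-0.34,-0.97,0],"twist":[0,0,0],"fingers":85},{"delta_pos":[0,0,0],"twist":[0,0,0],"fingers":85}]'
python3 - <<'E'
from h import *
import pickle
v=cam('wrist');pickle.dump(v,open('w2.pkl','wb'));cv2.imwrite('pics/w2.png',v[0][:,:,::-1])
E
```

```text
time: 3.35
eef_pos: [569.7, -9.6, 299.7]
ee_rot: [[-0.998, -0.07, -0.0], [-0.07, 0.998, 0.0], [0.0, 0.0, -1.0]]
ft_force: [0.2, 1.2, -0.2]
opening: 84.9
grasp_force: 0.0
```

View pics/w2.png

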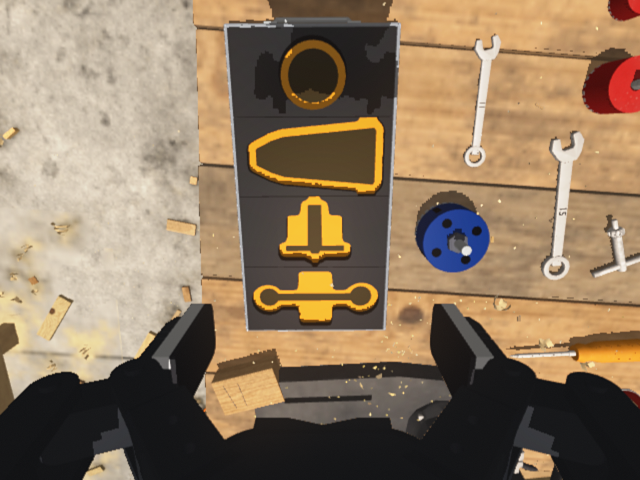

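w2 shows the four cut-outs at hole saw (313,75), clamp (318,155), chuck key (315,232) and spanner (316,296). The key's bar and the far end point to world +x, and the clamp's wide end to world +y, so block axes are roughly world axes.

Run:
```python
from h import *
import pickle
w1=pickle.load(open('w1.pkl','rb'));w2=pickle.load(open('w2.pkl','rb'))
def hsv(i): return cv2.split(cv2.cvtColor(i,cv2.COLOR_RGB2HSV))
def wrect(c,K,E,z):
    P=plane(c.reshape(-1,2),K,E,z)[:,:2].astype(np.float32);return cv2.minAreaRect(P),P
# tray foam from w2
im,K,E=w2;H,S,V=hsv(im)
foam=((V<75)|((H>12)&(H<30)&(S>190))).astype(np.uint8)
m=np.zeros_like(foam);m[18:335,222:402]=1
foam=cv2.morphologyEx(foam*m,cv2.MORPH_OPEN,np.ones((7,7)))
c=blobs(foam,5000)[0];r,P=wrect(c,K,E,33);print('foam z33',np.round(r[0],1),np.round(r[1],1),round(r[2],2),cv2.boundingRect(c))
print(cv2.boxPoints(r).round())
yel=((H>12)&(H<30)&(S>190)&(V>100)).astype(np.uint8)*m
for c in blobs(yel,150):
    r,P=wrect(c,K,E,33);print('cut',np.round(r[0],1),np.round(r[1],1),round(r[2],2))
# tools from w1
im,K,E=w1;H,S,V=hsv(im)
red=((H<6)|(H>172))&(S>170)&(V>70)
for c in blobs(red,300)[:2]:
    r=cv2.fitEllipse(c);print('red px',np.round(r[0],1),np.round(r[1],1))
steel=(S<55)&(V>120)
for c in blobs(steel,60):
    x,y,w,h=cv2.boundingRect(c)
    if 140<x<450 and y>180:
        r,P=wrect(c,K,E,5);print('steel',(x,y,w,h),np.round(r[0],1),np.round(r[1],1),round(r[2],2))
dark=((V<60)|((H<16)&(S>200)&(V>150))).astype(np.uint8);m=np.zeros_like(dark);m[128:272,345:432]=1
steelm=((S<60)&(V>100)).astype(np.uint8);cl=(dark|steelm)*m
cv2.imwrite('pics/clm.png',cv2.resize(np.hstack([im[128:272,345:432,::-1],np.repeat(cl[128:272,345:432,None]*255,3,2)]),None,fx=4,fy=4,interpolation=0))
# triangulate heights
T=cam('top');Sc=cam('scene')
for nm,o in {'red shank':[((292,229),w1),((250,300),T),((272,294),Sc)],'tray corner near-left':[((68,240),w1),((399,24),w2)],
 'blue shank':[((211,395),w1),((465,250),w2)],'short ring':[((209,307),w1),((475,156),w2)],'short jaw':[((165,217),w1),((487,46),w2)],'long ring':[((338,373),w1),((555,268),w2)]}.items():
    p,e=tri([(uv,v[1],v[2]) for uv,v in o]);print(nm,p.round(1),e)
```

```text
foam z33 [526.1 -22. ] [248.4 167. ] 4.3 (228, 26, 168, 239)
[[ 396.   52.]
 [ 408. -115.]
 [ 656.  -96.]
 [ 644.   71.]]
cut [526.  -20.2] [ 78.9 144.5] 3.98
cut [446.3 -27.7] [63.5 65.1] 3.98
cut [692.8 -10. ] [ 64.9 149.9] 3.98
cut [609.9 -20.7] [75.8 80.6] 16.38
red px [294.1 218. ] [52. 57.]
red px [266. 138.] [36.7 37.5]
steel (270, 258, 81, 127) [571.4 277. ] [180.   35.3] 8.77
steel (153, 208, 65, 107) [458.4 158.7] [135.3  26.7] 3.33
steel (365, 319, 58, 52) [616.6 370.5] [62.6 73.7] 89.64
steel (390, 210, 16, 15) [465.2 403.4] [16.3 15.3] 31.16
red shank [433.5 295.8  63.5] [1.2, 0.5, 0.9]
tray corner near-left [393.3  55.3  23.5] [1.0, 1.0]
blue shank [610.1 150.   48.6] [6.3, 6.3]
short ring [516.2 164.    2.2] [0.3, 0.3]
short jaw [400.6 155.    1.6] [0.6, 0.6]
long ring [645.7 290.2   3.2] [0.3, 0.3]
```

View pics/clm.png

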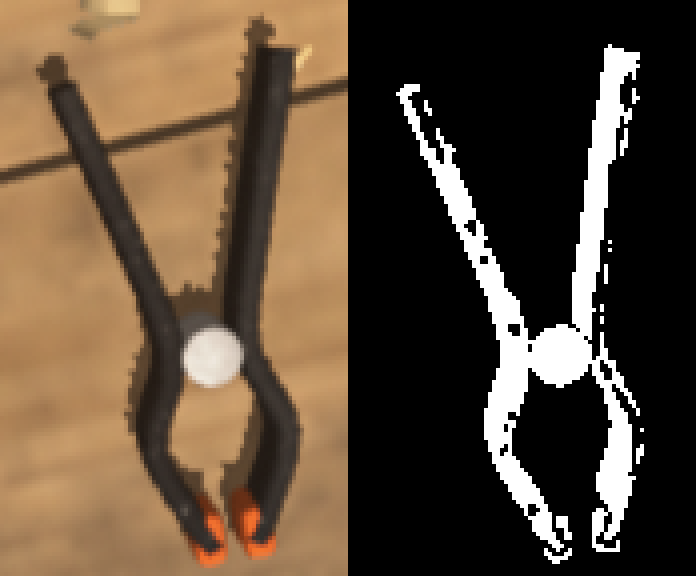

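Red shank top is at (433.5,296), the spanner heights come out at about 2 mm and the tray corner at 23.5 mm, all consistent with the text. Block centres fall at 84 mm steps with yaw 4.1°: saw (444,-28), clamp (527.5,-22), key (611.5,-16), spanner (695.5,-10). First I go to the red saw.

```bash
python3 -m pendant '[{"delta_pos":[0.32,0.88,0.35],"twist":[0,0,0],"fingers":60},{"delta_pos":[0.32,0.88,0.35],"twist":[0,0,0],"fingers":60},{"delta_pos":[0.32,0.88,0.35],"twist":[0,0,0],"fingers":60},{"delta_pos":[0.32,0.88,0.35],"twist":[0,0,0],"fingers":60},{"delta_pos":[0.32,0.88,0.35],"twist":[0,0,0],"fingers":60},{"delta_pos":[0.32,0.88,0.35],"twist":[0,0,0],"fingers":60},{"delta_pos":[0.32,0.88,0.35],"twist":[0,0,0],"fingers":60},{"delta_pos":[0.32,0.88,0.35],"twist":[0,0,0],"fingers":60},{"delta_pos":[0.32,0.88,0.35],"twist":[0,0,0],"fingers":60},{"delta_pos":[0,0,0],"twist":[0,0,0],"fingers":60}]'
python3 - <<'E'
from h import *
import pickle
w1=pickle.load(open('w1.pkl','rb'))
print(plane((294.1,218),*w1[1:],40),plane((292,229),*w1[1:],70))
v=cam('wrist');pickle.dump(v,open('w3.pkl','wb'));cv2.imwrite('pics/w3.png',v[0][:,:,::-1])
H,S,V=cv2.split(cv2.cvtColor(v[0],cv2.COLOR_RGB2HSV))
c=blobs(((H<6)|(H>172))&(S>170)&(V>70),1000)[0];e=cv2.fitEllipse(c);print(e)
hull=cv2.convexHull(c);P=plane(hull.reshape(-1,2),*v[1:],40)[:,:2].astype(np.float32);print(cv2.minEnclosingCircle(P),proj([434,296,70],*v[1:]))
go([434,296,43])
E
```

```text
time: 4.75
eef_pos: [428.0, 301.3, 172.8]
ee_rot: [[-0.997, -0.078, -0.003], [-0.078, 0.997, -0.001], [0.003, -0.001, -1.0]]
ft_force: [-1.2, -0.2, -0.3]
opening: 60.0
grasp_force: 0.0
[[429.84001572 298.02371663  40.        ]] [[432.94841079 297.36042304  70.        ]]
((315.827880859375, 229.47021484375), (68.03800964355469, 73.8033218383789), 3.764535665512085)
((429.84368896484375, 296.28472900390625), 29.594263076782227) [[314.10007263 247.10157722]]
pos [429.3 300.4 173.6] yaw 94.39 turn about tool z (units) -0.0 shift units [-0.11 -0.12  3.26] tilt(rad) wx,wy [-0.0006 -0.0014  0.    ] q6 -64.2
```

View pics/w3.png

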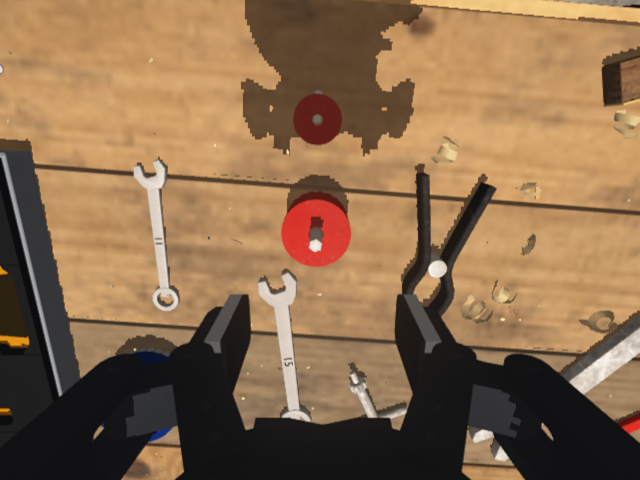

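w3 shows the red saw at (316,230), its shank top at (316,245) between the fingers, and the small saw at (317,119) well clear. I descend on the shank.

```bash
python3 -m pendant '[{"delta_pos":[-0.1,-0.1,0.8],"twist":[0,0,0],"fingers":60},{"delta_pos":[0,0,0.8],"twist":[0,0,0],"fingers":60},{"delta_pos":[0,0,0.8],"twist":[0,0,0],"fingers":60},{"delta_pos":[0,0,0.5],"twist":[0,0,0],"fingers":60},{"delta_pos":[0,0,0.35],"twist":[0,0,0],"fingers":60},{"delta_pos":[0,0,0],"twist":[0,0,0],"fingers":0},{"delta_pos":[0,0,0],"twist":[0,0,0],"fingers":0},{"delta_pos":[0,0,0],"twist":[0,0,0],"fingers":0},{"delta_pos":[0,0,0],"twist":[0,0,0],"fingers":0},{"delta_pos":[0,0,0],"twist":[0,0,0],"fingers":0},{"delta_pos":[0,0,0],"twist":[0,0,0],"fingers":0}]' 60; python3 -c "
from h import *
go([444,-28,150])"
```

```text
time: 6.18
eef_pos: [436.6, 295.8, 45.1]
ee_rot: [[-0.997, -0.072, 0.002], [-0.072, 0.997, 0.001], [-0.002, 0.001, -1.0]]
ft_force: [-0.8, 0.8, 6.3]
opening: 8.1
grasp_force: 59.2
pos [436.6 295.8  45.1] yaw 94.14 turn about tool z (units) -0.0 shift units [ 0.4  -8.09 -2.62] tilt(rad) wx,wy [0.001 0.002 0.   ] q6 -64.8
```

```bash
python3 -m pendant '[{"delta_pos":[0,0,-0.6],"twist":[0,0,0],"fingers":0},{"delta_pos":[0,0,-0.8],"twist":[0,0,0],"fingers":0},{"delta_pos":[0,0,-0.8],"twist":[0,0,0],"fingers":0},{"delta_pos":[0.03,-0.7,0],"twist":[0,0,0],"fingers":0},{"delta_pos":[0.03,-0.9,0],"twist":[0,0,0],"fingers":0},{"delta_pos":[0.03,-0.9,0],"twist":[0,0,0],"fingers":0},{"delta_pos":[0.03,-0.9,0],"twist":[0,0,0],"fingers":0},{"delta_pos":[0.04,-0.9,0],"twist":[0,0,0],"fingers":0},{"delta_pos":[0.04,-0.9,0],"twist":[0,0,0],"fingers":0},{"delta_pos":[0.04,-0.9,0],"twist":[0,0,0],"fingers":0},{"delta_pos":[0.04,-0.9,0],"twist":[0,0,0],"fingers":0},{"delta_pos":[0.04,-0.6,0],"twist":[0,0,0],"fingers":0},{"delta_pos":[0,-0.49,0],"twist":[0,0,0],"fingers":0},{"delta_pos":[0,0,0],"twist":[0,0,0],"fingers":0},{"delta_pos":[0,0,0],"twist":[0,0,0],"fingers":0}]'
python3 - <<'E'
from h import *
go([447,-28,57])
v=cam('wrist');cv2.imwrite('pics/w4.png',v[0][:,:,::-1])
p=np.array(readout.sense()['eef_pos'])
print(proj([p-[0,0,-25],[444,-28,11],[444,-28,33]],*v[1:]).round())
H,S,V=cv2.split(cv2.cvtColor(v[0],cv2.COLOR_RGB2HSV))
c=blobs(((H<6)|(H>172))&(S>170)&(V>70),1000)[0];hull=cv2.convexHull(c)
print(cv2.fitEllipse(c),cv2.minEnclosingCircle(plane(hull.reshape(-1,2),*v[1:],p[2]-5)[:,:2].astype(np.float32)))
E
```

```text
time: 8.05
eef_pos: [445.3, -28.0, 131.4]
ee_rot: [[-0.997, -0.072, -0.002], [-0.072, 0.997, 0.001], [0.002, 0.001, -1.0]]
ft_force: [0.1, 0.6, -3.0]
opening: 7.8
grasp_force: 58.9
pos [445.3 -28.  131.4] yaw 94.12 turn about tool z (units) -0.0 shift units [-0.04 -0.    1.86] tilt(rad) wx,wy [ 0.0008 -0.0017 -0.    ] q6 -103.3
[[323. 343.]
 [322. 231.]
 [322. 239.]]
((322.50396728515625, 276.512451171875), (118.84174346923828, 120.98451232910156), 177.9428253173828) ((435.62890625, -28.550678253173828), 30.34060287475586)
```

View pics/w4.png

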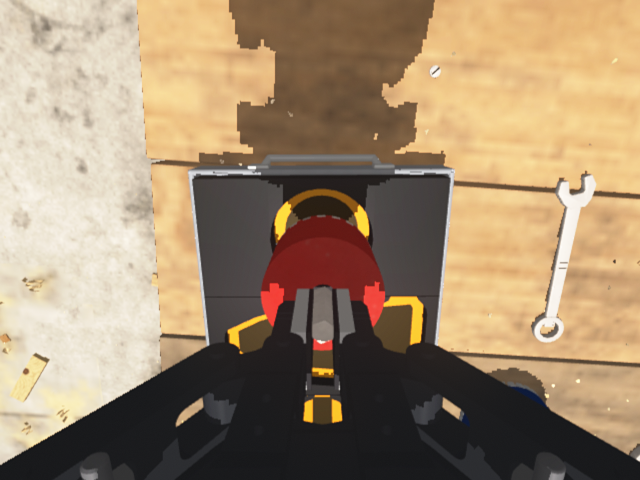

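Run:
```python
from h import *
v=cam('wrist')
H,S,V=cv2.split(cv2.cvtColor(v[0],cv2.COLOR_RGB2HSV))
c=blobs(((H<6)|(H>172))&(S>170)&(V>50),1000)[0].reshape(-1,2)
u=c[c[:,1]==c[:,1].min()].mean(0);print(u,'near foot x+27',plane(u,*v[1:],86)[0]+[27,0,0],'shank tip',plane((322,338),*v[1:],156))
l=c[c[:,0]==c[:,0].min()].mean(0);r=c[c[:,0]==c[:,0].max()].mean(0);print(l,r,plane([l,r],*v[1:],126))
# hole rim: yellow/dark near edge
y=((H>12)&(H<30)&(S>190)&(V>100));y[:,:260]=0;y[:,385:]=0;y[260:]=0
r=np.argwhere(y);print('rim top row',r[:,0].min(),plane((322,r[:,0].min()),*v[1:],11),plane([(r[:,1].min(),230),(r[:,1].max(),230)],*v[1:],11))
```

```text
[325.83333333 215.        ] near foot x+27 [442.00559413 -28.1308758   86.        ] shank tip [[444.13507818 -28.01236662 156.        ]]
[261.  294.5] [384. 295.] [[443.09349427 -54.69376143 126.        ]
 [439.5097831   -1.30375944 126.        ]]
rim top row 189 [[413.69373905 -30.23929798  11.        ]] [[446.32040436 -63.19890171  11.        ]
 [441.33727018   6.30410507  11.        ]]
```

```bash
python3 -m pendant '[{"delta_pos":[-0.05,0,0.6],"twist":[0,0,0],"fingers":0},{"delta_pos":[0,0,0.6],"twist":[0,0,0],"fingers":0},{"delta_pos":[0,0,0.4],"twist":[0,0,0],"fingers":0},{"delta_pos":[0,0,0.22],"twist":[0,0,0],"fingers":0},{"delta_pos":[0,0,0.05],"twist":[0,0,0],"fingers":0},{"delta_pos":[0,0,0],"twist":[0,0,0],"fingers":0}]'; python3 -m pendant '[{"delta_pos":[0,0,0],"twist":[0,0,0],"fingers":40},{"delta_pos":[0,0,0],"twist":[0,0,0],"fingers":40},{"delta_pos":[0,0,-0.3],"twist":[0,0,0],"fingers":40},{"delta_pos":[0,0,-0.8],"twist":[0,0,0],"fingers":40},{"delta_pos":[0,0,-0.9],"twist":[0,0,0],"fingers":60},{"delta_pos":[0,0,-0.9],"twist":[0,0,0],"fingers":60},{"delta_pos":[0,0,0],"twist":[0,0,0],"fingers":60}]'
python3 - <<'E'
from h import *
v=cam('wrist');cv2.imwrite('pics/w5.png',v[0][:,:,::-1])
H,S,V=cv2.split(cv2.cvtColor(v[0],cv2.COLOR_RGB2HSV))
c=blobs(((H<6)|(H>172))&(S>170)&(V>50),1000)[0].reshape(-1,2)
print(cv2.fitEllipse(c),plane(cv2.fitEllipse(c)[0],*v[1:],51),proj([[444,-28,z] for z in(81,51,33)],*v[1:]).round())
go([570,345,170],115)
E
```

```text
time: 8.9
eef_pos: [448.8, -28.4, 57.7]
ee_rot: [[-0.997, -0.072, 0.001], [-0.072, 0.997, -0.0], [-0.001, -0.0, -1.0]]
ft_force: [0.4, 0.2, -1.9]
opening: 7.7
grasp_force: 58.9
time: 9.78
eef_pos: [451.5, -28.8, 177.6]
ee_rot: [[-0.997, -0.072, 0.009], [-0.072, 0.997, -0.001], [-0.009, -0.002, -1.0]]
ft_force: [-0.5, -0.5, -0.1]
opening: 59.8
grasp_force: 0.0
((324.12579345703125, 216.8152618408203), (70.69609832763672, 76.77365112304688), 178.90011596679688) [[442.47052732 -28.39259176  51.        ]] [[325. 230.]
 [325. 219.]
 [324. 213.]]
pos [449.7 -28.6 175.6] yaw 94.13 turn about tool z (units) -3.64 shift units [-6.67  7.19  0.14] tilt(rad) wx,wy [-0.0012  0.0049 -0.    ] q6 -103.3
```

View pics/w5.png

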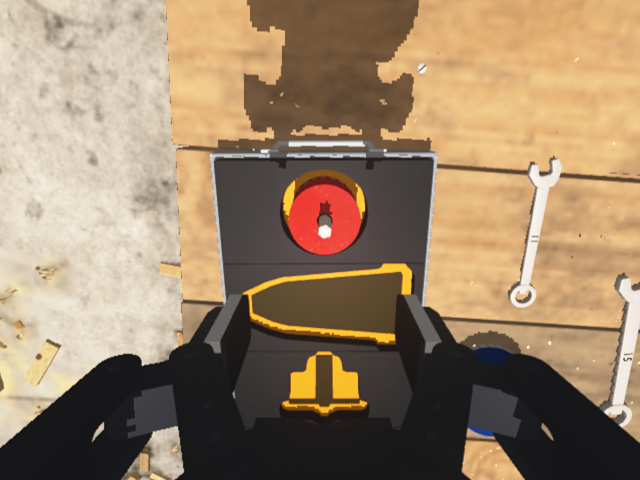

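Saw seated in its hole (saw centre (324,217), on the predicted place). Next is the chuck key.

```bash
python3 -m pendant '[{"delta_pos":[-0.44,0.92,0],"twist":[0,0,0],"fingers":60},{"delta_pos":[-0.44,0.92,0],"twist":[0,0,0],"fingers":60},{"delta_pos":[-0.44,0.92,0],"twist":[0,0,0],"fingers":60},{"delta_pos":[-0.44,0.92,0],"twist":[0,0,0],"fingers":60},{"delta_pos":[-0.44,0.92,0],"twist":[0,0,0],"fingers":60},{"delta_pos":[-0.44,0.92,0],"twist":[0,0,0],"fingers":60},{"delta_pos":[-0.44,0.92,0],"twist":[0,0,0],"fingers":60},{"delta_pos":[-0.44,0.92,0],"twist":[0,0,0],"fingers":60},{"delta_pos":[-0.44,0.92,0],"twist":[0,0,0],"fingers":60},{"delta_pos":[-0.44,0.92,0],"twist":[0,0,0],"fingers":60},{"delta_pos":[0,0,0],"twist":[0,0,-0.91],"fingers":60},{"delta_pos":[0,0,0],"twist":[0,0,-0.91],"fingers":60},{"delta_pos":[0,0,0],"twist":[0,0,-0.91],"fingers":60},{"delta_pos":[0,0,0],"twist":[0,0,-0.91],"fingers":60},{"delta_pos":[0,0,0],"twist":[0,0,0],"fingers":60}]'
python3 - <<'E'
from h import *
import pickle
v=cam('wrist');pickle.dump(v,open('w6.pkl','wb'));cv2.imwrite('pics/w6.png',v[0][:,:,::-1])
H,S,V=cv2.split(cv2.cvtColor(v[0],cv2.COLOR_RGB2HSV))
for c in blobs((S<60)&(V>110),150):
    x,y,w,h=cv2.boundingRect(c)
    print((x,y,w,h),plane((x+w/2,y+h/2),*v[1:],7)[0].round())
go([605,360,170],115)
E
```

```text
time: 11.7
eef_pos: [596.2, 350.9, 171.4]
ee_rot: [[-0.907, -0.421, -0.003], [-0.421, 0.907, -0.001], [0.003, -0.0, -1.0]]
ft_force: [-0.3, -0.1, 0.1]
opening: 59.8
grasp_force: 0.0
(438, 243, 202, 103) [578. 558.   7.]
(217, 38, 83, 219) [565. 280.   7.]
(285, 195, 79, 81) [609. 359.   7.]
(121, 0, 33, 37) [517. 165.   7.]
(447, 77, 27, 24) [459. 404.   7.]
(7, 118, 17, 18) [631. 100.   7.]
pos [596.3 350.9 171.7] yaw 114.9 turn about tool z (units) -0.02 shift units [-0.29  0.11  0.04] tilt(rad) wx,wy [-0.0001 -0.0027 -0.    ] q6 -88.0
```

View pics/w6.png

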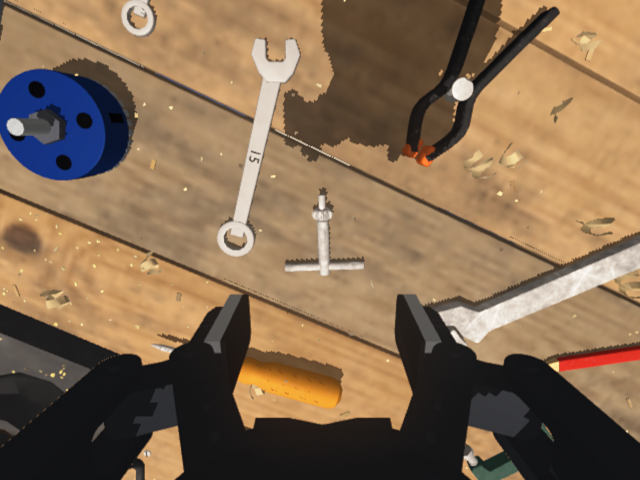

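Run:
```python
from h import *
import pickle
v=pickle.load(open('w6.pkl','rb'))
H,S,V=cv2.split(cv2.cvtColor(v[0],cv2.COLOR_RGB2HSV))
c=[c for c in blobs((S<60)&(V>110),150) if cv2.boundingRect(c)[0]==285][0]
m=np.zeros(V.shape,np.uint8);cv2.drawContours(m,[c],-1,1,-1)
rows=range(222,258);mid=[(np.nonzero(m[r])[0].mean(),r) for r in rows if m[r].any()]
P=plane(mid,*v[1:],9)[:,:2];vx,vy,_,_=cv2.fitLine(P.astype(np.float32),2,0,.01,.01).ravel()
d=np.array([vx,vy])*np.sign(vx);print('stem yaw',ang(d),'widths',[m[r].sum() for r in (225,240,255)])
Q=plane(c.reshape(-1,2),*v[1:],7)[:,:2];t=(Q-P.mean(0))@d;n=(Q-P.mean(0))@np.array([-d[1],d[0]])
print('len',t.min(),t.max(),'bar',n.min(),n.max())
o=P.mean(0)+d*(t.min()+t.max())/2;print('origin',o,'grasp',o+4*d)
w1=pickle.load(open('w1.pkl','rb'))
print('bar end height',tri([((378,369),*w1[1:]),((286,266.5),*v[1:])]),tri([((421,341),*w1[1:]),((363,266),*v[1:])]))
go([*(o+4*d),2],ang(d)+90)
```

```text
stem yaw 26.583155 widths [np.uint64(11), np.uint64(11), np.uint64(11)]
len -38.24797050677671 33.52108088997493 bar -34.21000388033752 34.7353338719296
origin [610.25455381 357.84870704] grasp [613.83169724 359.63869186]
bar end height (array([648.41412408, 340.19948208,   8.66672214]), [0.1, 0.1]) (array([616.45451566, 398.15832842,  18.65785319]), [0.3, 0.3])
pos [596.3 350.9 171.7] yaw 114.9 turn about tool z (units) -0.29 shift units [-0.49 -0.    4.24] tilt(rad) wx,wy [-0.0001 -0.0027 -0.    ] q6 -88.0
```

```bash
python3 -m pendant '[{"delta_pos":[-0.49,0,0],"twist":[0,0,-0.3],"fingers":40},{"delta_pos":[0,0,0.9],"twist":[0,0,0],"fingers":40},{"delta_pos":[0,0,0.9],"twist":[0,0,0],"fingers":40},{"delta_pos":[0,0,0.9],"twist":[0,0,0],"fingers":40},{"delta_pos":[0,0,0.9],"twist":[0,0,0],"fingers":40},{"delta_pos":[0,0,0.4],"twist":[0,0,0],"fingers":40},{"delta_pos":[0,0,0.2],"twist":[0,0,0],"fingers":40},{"delta_pos":[0,0,0],"twist":[0,0,0],"fingers":40}]'; python3 -m pendant '[{"delta_pos":[0,0,0],"twist":[0,0,0],"fingers":0},{"delta_pos":[0,0,0],"twist":[0,0,0],"fingers":0},{"delta_pos":[0,0,0],"twist":[0,0,0],"fingers":0},{"delta_pos":[0,0,0],"twist":[0,0,0],"fingers":0},{"delta_pos":[0,0,0],"twist":[0,0,0],"fingers":0},{"delta_pos":[0,0,0],"twist":[0,0,0],"fingers":0}]' 50
```

```text
time: 12.75
eef_pos: [615.4, 359.9, 5.7]
ee_rot: [[-0.893, -0.449, 0.001], [-0.449, 0.893, 0.0], [-0.001, -0.0, -1.0]]
ft_force: [0.2, -0.1, 0.5]
opening: 39.9
grasp_force: 0.0
time: 13.5
eef_pos: [616.3, 360.3, 7.2]
ee_rot: [[-0.893, -0.449, 0.003], [-0.449, 0.893, 0.001], [-0.003, -0.0, -1.0]]
ft_force: [-0.8, -0.4, 5.2]
opening: 6.4
grasp_force: 49.0
```

```bash
python3 -m pendant '[{"delta_pos":[0,0,0],"twist":[0,0,0],"fingers":30},{"delta_pos":[0,0,0],"twist":[0,0,0],"fingers":30},{"delta_pos":[0.03,0,0.06],"twist":[0,0,0],"fingers":30},{"delta_pos":[0,0,0.04],"twist":[0,0,0],"fingers":30},{"delta_pos":[0,0,0],"twist":[0,0,0],"fingers":30}]'; python3 -m pendant '[{"delta_pos":[0,0,0],"twist":[0,0,0],"fingers":0},{"delta_pos":[0,0,0],"twist":[0,0,0],"fingers":0},{"delta_pos":[0,0,0],"twist":[0,0,0],"fingers":0},{"delta_pos":[0,0,0],"twist":[0,0,0],"fingers":0},{"delta_pos":[0,0,0],"twist":[0,0,0],"fingers":0}]' 50
```

```text
time: 14.12
eef_pos: [613.5, 359.0, 0.7]
ee_rot: [[-0.893, -0.449, -0.001], [-0.449, 0.893, -0.0], [0.001, 0.0, -1.0]]
ft_force: [-0.1, -0.6, -0.1]
opening: 30.1
grasp_force: 0.0
time: 14.75
eef_pos: [614.0, 359.2, 1.4]
ee_rot: [[-0.893, -0.449, 0.0], [-0.449, 0.893, 0.0], [-0.0, 0.0, -1.0]]
ft_force: [0.4, -0.1, 0.2]
opening: 7.8
grasp_force: 48.8
```

```bash
python3 -m pendant '[{"delta_pos":[0,0,-0.5],"twist":[0,0,0],"fingers":0},{"delta_pos":[0,0,-0.8],"twist":[0,0,0],"fingers":0},{"delta_pos":[0,0,-0.8],"twist":[0,0,0],"fingers":0},{"delta_pos":[0,0,-0.7],"twist":[0,0,0],"fingers":0},{"delta_pos":[0,0,0],"twist":[0,0,0.98],"fingers":0},{"delta_pos":[0,0,0],"twist":[0,0,0.98],"fingers":0},{"delta_pos":[0,0,0],"twist":[0,0,0.99],"fingers":0},{"delta_pos":[0,0,0],"twist":[0,0,0.99],"fingers":0},{"delta_pos":[0.08,-0.8,0],"twist":[0,0,0],"fingers":0},{"delta_pos":[0.08,-0.95,0],"twist":[0,0,0],"fingers":0},{"delta_pos":[0.08,-0.95,0],"twist":[0,0,0],"fingers":0},{"delta_pos":[0.08,-0.95,0],"twist":[0,0,0],"fingers":0},{"delta_pos":[0.08,-0.95,0],"twist":[0,0,0],"fingers":0},{"delta_pos":[0.08,-0.95,0],"twist":[0,0,0],"fingers":0},{"delta_pos":[0.08,-0.95,0],"twist":[0,0,0],"fingers":0},{"delta_pos":[0.08,-0.95,0],"twist":[0,0,0],"fingers":0},{"delta_pos":[0.08,-0.95,0],"twist":[0,0,0],"fingers":0},{"delta_pos":[0.06,-0.95,0],"twist":[0,0,0],"fingers":0},{"delta_pos":[0,0,0],"twist":[0,0,0],"fingers":0},{"delta_pos":[0,0,0],"twist":[0,0,0],"fingers":0}]'
python3 - <<'E'
from h import *
go([609.5,-16.1,22.5],94.1)
v=cam('wrist');cv2.imwrite('pics/w7.png',v[0][140:440,170:470,::-1])
s=cam('scene');cv2.imwrite('pics/s7.png',cv2.resize(s[0][130:300,260:500,::-1],None,fx=2.2,fy=2.2))
a=cv2.imread('pics/w7.png');b=cv2.imread('pics/s7.png');b=cv2.resize(b,(424,300));cv2.imwrite('pics/c7.png',np.hstack([a,b]))
E
```

```text
time: 17.25
eef_pos: [610.0, -16.0, 114.2]
ee_rot: [[-0.997, -0.071, 0.001], [-0.071, 0.997, 0.0], [-0.001, 0.0, -1.0]]
ft_force: [0.3, 0.7, -0.9]
opening: 7.6
grasp_force: 49.0
pos [610.  -16.  114.2] yaw 94.09 turn about tool z (units) -0.0 shift units [ 0.01 -0.    2.29] tilt(rad) wx,wy [0.0003 0.001  0.    ] q6 -99.7
```

View pics/c7.png

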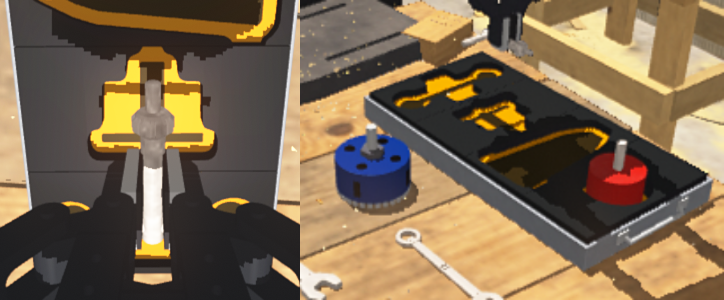

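The key is held straight, with its tip at (152,90) in the crop over the cut-out stem, and the saw stands in its hole. I lower it.

```bash
python3 -m pendant '[{"delta_pos":[0.01,0,0.6],"twist":[0,0,0],"fingers":0},{"delta_pos":[0,0,0.7],"twist":[0,0,0],"fingers":0},{"delta_pos":[0,0,0.5],"twist":[0,0,0],"fingers":0},{"delta_pos":[0,0,0.25],"twist":[0,0,0],"fingers":0},{"delta_pos":[0,0,0.15],"twist":[0,0,0],"fingers":0},{"delta_pos":[0,0,0.07],"twist":[0,0,0],"fingers":0},{"delta_pos":[0,0,0],"twist":[0,0,0],"fingers":0},{"delta_pos":[0,0,0],"twist":[0,0,0],"fingers":0}]'
```

```text
time: 18.35
eef_pos: [610.0, -16.3, 23.2]
ee_rot: [[-0.997, -0.072, 0.001], [-0.072, 0.997, -0.0], [-0.001, -0.0, -1.0]]
ft_force: [0.5, 0.7, -1.4]
opening: 7.9
grasp_force: 49.0
```

```bash
python3 -m pendant '[{"delta_pos":[0,0,0.03],"twist":[0,0,0],"fingers":0},{"delta_pos":[0,0,0],"twist":[0,0,0],"fingers":0},{"delta_pos":[0,0,0],"twist":[0,0,0],"fingers":24},{"delta_pos":[0,0,0],"twist":[0,0,0],"fingers":24},{"delta_pos":[0,0,-0.3],"twist":[0,0,0],"fingers":24},{"delta_pos":[0,0,-0.8],"twist":[0,0,0],"fingers":24},{"delta_pos":[0,0,-0.9],"twist":[0,0,0],"fingers":80},{"delta_pos":[0,0,-0.9],"twist":[0,0,0],"fingers":80},{"delta_pos":[0,0,-0.9],"twist":[0,0,0],"fingers":80},{"delta_pos":[0.9,0,0],"twist":[0,0,0],"fingers":80},{"delta_pos":[0.9,0,0],"twist":[0,0,0],"fingers":80},{"delta_pos":[0,0,0],"twist":[0,0,0],"fingers":80}]'
python3 - <<'E'
from h import *
v=cam('wrist');cv2.imwrite('pics/w8.png',v[0][:,:,::-1]);import pickle;pickle.dump(v,open('w8.pkl','wb'))
a=np.radians(4.1);d=np.array([np.cos(a),np.sin(a)]);o=np.array([605.5,-16.4])
print('expect tip,origin,end',proj([[*(o+t*d),27] for t in(-36,0,36)],*v[1:]).round())
go([450,400,175])
E
```

```text
time: 19.85
eef_pos: [535.0, -21.2, 173.6]
ee_rot: [[-0.997, -0.072, -0.002], [-0.072, 0.997, 0.0], [0.002, 0.0, -1.0]]
ft_force: [0.7, 0.3, 0.5]
opening: 80.0
grasp_force: 0.0
expect tip,origin,end [[322. 264.]
 [322. 303.]
 [322. 340.]]
pos [537.2 -21.4 174.2] yaw 94.12 turn about tool z (units) -0.0 shift units [ 1.42 10.66 -0.02] tilt(rad) wx,wy [-0.0003  0.0014 -0.    ] q6 -101.0
```

View pics/w8.png

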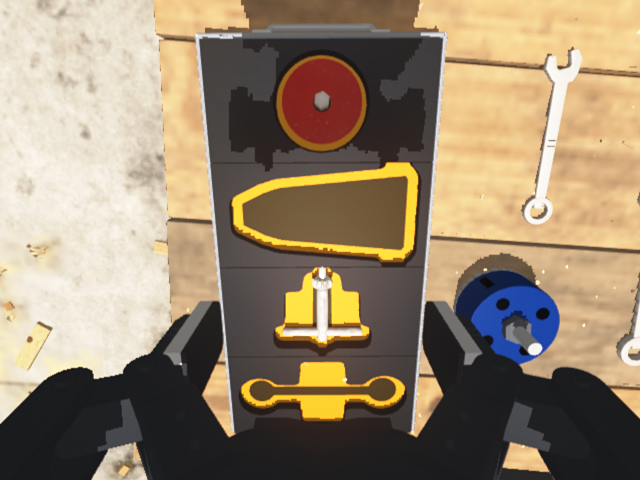

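The key lies on its silhouette (tip (322,268), bar at row 332) and the saw is centred at (322,101). Next is the clamp.

```bash
python3 -m pendant '[{"delta_pos":[0.13,0.97,0],"twist":[0,0,0],"fingers":80},{"delta_pos":[0.13,0.97,0],"twist":[0,0,0],"fingers":80},{"delta_pos":[0.13,0.97,0],"twist":[0,0,0],"fingers":80},{"delta_pos":[0.13,0.97,0],"twist":[0,0,0],"fingers":80},{"delta_pos":[0.13,0.97,0],"twist":[0,0,0],"fingers":80},{"delta_pos":[0.13,0.97,0],"twist":[0,0,0],"fingers":80},{"delta_pos":[0.13,0.97,0],"twist":[0,0,0],"fingers":80},{"delta_pos":[0.13,0.97,0],"twist":[0,0,0],"fingers":80},{"delta_pos":[0.13,0.97,0],"twist":[0,0,0],"fingers":80},{"delta_pos":[0.13,0.97,0],"twist":[0,0,0],"fingers":80},{"delta_pos":[0.13,0.97,0],"twist":[0,0,0],"fingers":80},{"delta_pos":[0,0,0],"twist":[0,0,0.7],"fingers":80},{"delta_pos":[0,0,0],"twist":[0,0,0.7],"fingers":80},{"delta_pos":[0,0,0],"twist":[0,0,0],"fingers":80}]'
python3 - <<'E'
from h import *
v=cam('wrist');cv2.imwrite('pics/w9.png',v[0][:,:,::-1]);import pickle;pickle.dump(v,open('w9.pkl','wb'))
go([450,400,175],86)
E
```

```text
time: 21.65
eef_pos: [450.7, 401.4, 173.8]
ee_rot: [[-0.998, 0.066, 0.001], [0.066, 0.998, 0.001], [-0.001, 0.001, -1.0]]
ft_force: [0.1, -0.0, -0.2]
opening: 79.8
grasp_force: 0.0
pos [450.5 401.1 173.7] yaw 86.2 turn about tool z (units) 0.03 shift units [ 0.01 -0.03 -0.03] tilt(rad) wx,wy [ 0.001  0.001 -0.   ] q6 -48.7
```

View pics/w9.png

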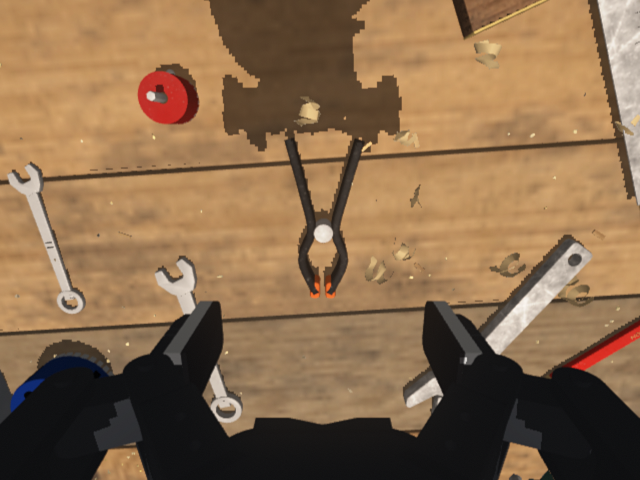

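Run:
```python
from h import *
import pickle
w1=pickle.load(open('w1.pkl','rb'))[1:];w=pickle.load(open('w9.pkl','rb'))[1:]
for n,a,b in [('tipL',(397,269),(314,298)),('tipR',(409.5,267),(332,298)),('hL',(360.5,149),(291,139)),('hR',(414.5,139),(359,140)),('piv',(398,217),(323,233))]:
    p,e=tri([(a,*w1),(b,*w)]);print(n,p.round(1),e,plane(b,*w,11).round(1))
t=plane([(314,298),(332,298)],*w,11)[:,:2].mean(0);h=plane([(291,139),(359,140)],*w,11)[:,:2].mean(0)
d=(h-t)/np.linalg.norm(h-t);o=(t+64*d+h-68*d)/2
print('tips',t,'handles',h,'len',np.linalg.norm(h-t),'yaw',ang(d),'origin',o,'grasp y-8',o-8*d)
print('bulge',plane([(299,250),(347,250)],*w,11).round(1))
go([*(o-8*d),8],ang(d)-90)
```

```text
tipL [521.2 389.3  16. ] [0.3, 0.3] [[524.  389.1  11. ]]
tipR [528.3 405.1   3.3] [0.5, 0.5] [[525.1 405.3  11. ]]
hL [384.6 380.7   4.5] [0.2, 0.2] [[384.6 381.1  11. ]]
hR [388.5 434.7  14.2] [0.4, 0.4] [[389.  434.9  11. ]]
piv [460.8 401.4  21.9] [0.2, 0.2] [[463.7 401.2  11. ]]
tips [524.51181257 397.1807277 ] handles [386.84078392 407.99414393] len 138.0950473427389 yaw 175.50890474646184 origin [457.67015727 402.4308275 ] grasp y-8 [465.6455934  401.80439425]
bulge [[477.6 379.5  11. ]
 [480.4 421.   11. ]]
pos [450.5 401.1 173.7] yaw 86.2 turn about tool z (units) 0.12 shift units [-0.38  0.05  4.14] tilt(rad) wx,wy [ 0.001  0.001 -0.   ] q6 -48.7
```

```bash
python3 -m pendant '[{"delta_pos":[-0.61,0.05,0],"twist":[0,0,0.12],"fingers":80},{"delta_pos":[0,0,0.9],"twist":[0,0,0],"fingers":75},{"delta_pos":[0,0,0.9],"twist":[0,0,0],"fingers":75},{"delta_pos":[0,0,0.9],"twist":[0,0,0],"fingers":75},{"delta_pos":[0,0,0.8],"twist":[0,0,0],"fingers":75},{"delta_pos":[0,0,0.4],"twist":[0,0,0],"fingers":75},{"delta_pos":[0,0,0.19],"twist":[0,0,0],"fingers":75},{"delta_pos":[0,0,0],"twist":[0,0,0],"fingers":75},{"delta_pos":[0,0,0],"twist":[0,0,0],"fingers":75}]'; python3 -m pendant '[{"delta_pos":[0,0,0],"twist":[0,0,0],"fingers":20},{"delta_pos":[0,0,0],"twist":[0,0,0],"fingers":20},{"delta_pos":[0,0,0],"twist":[0,0,0],"fingers":20},{"delta_pos":[0,0,0],"twist":[0,0,0],"fingers":20},{"delta_pos":[0,0,0],"twist":[0,0,0],"fingers":20},{"delta_pos":[0,0,0],"twist":[0,0,0],"fingers":20}]' 60
```

```text
time: 22.82
eef_pos: [475.3, 401.4, 11.1]
ee_rot: [[-0.997, 0.08, 0.002], [0.08, 0.997, 0.002], [-0.002, 0.002, -1.0]]
ft_force: [-0.2, -0.3, 0.4]
opening: 75.0
grasp_force: 0.0
time: 23.58
eef_pos: [475.1, 401.2, 11.3]
ee_rot: [[-0.997, 0.08, 0.002], [0.08, 0.997, 0.001], [-0.002, 0.001, -1.0]]
ft_force: [-1.0, -1.3, 5.0]
opening: 43.8
grasp_force: 60.0
```

```bash
python3 -m pendant '[{"delta_pos":[0,0,-0.4],"twist":[0,0,0],"fingers":20},{"delta_pos":[0,0,-0.8],"twist":[0,0,0],"fingers":20},{"delta_pos":[0,0,-0.9],"twist":[0,0,0],"fingers":20},{"delta_pos":[0,0,-0.9],"twist":[0,0,0],"fingers":20},{"delta_pos":[-0.2,-0.9,0],"twist":[0,0,0],"fingers":20},{"delta_pos":[-0.2,-1,0],"twist":[0,0,0],"fingers":20},{"delta_pos":[-0.2,-1,0],"twist":[0,0,0],"fingers":20},{"delta_pos":[-0.2,-1,0],"twist":[0,0,0],"fingers":20},{"delta_pos":[-0.2,-1,0],"twist":[0,0,0],"fingers":20},{"delta_pos":[-0.2,-1,0],"twist":[0,0,0],"fingers":20},{"delta_pos":[-0.2,-1,0],"twist":[0,0,0],"fingers":20},{"delta_pos":[-0.2,-1,0],"twist":[0,0,0],"fingers":20},{"delta_pos":[-0.2,-1,0],"twist":[0,0,0],"fingers":20},{"delta_pos":[-0.2,-1,0],"twist":[0,0,0],"fingers":20},{"delta_pos":[-0.2,-0.98,0],"twist":[0,0,0],"fingers":20},{"delta_pos":[0,0,0],"twist":[0,0,0],"fingers":20}]' && python3 -m pendant '[{"delta_pos":[0,0,0],"twist":[0,0,1],"fingers":20},{"delta_pos":[0,0,0],"twist":[0,0,1],"fingers":20},{"delta_pos":[0,0,0],"twist":[0,0,1],"fingers":20},{"delta_pos":[0,0,0],"twist":[0,0,1],"fingers":20},{"delta_pos":[0,0,0],"twist":[0,0,1],"fingers":20},{"delta_pos":[0,0,0],"twist":[0,0,1],"fingers":20},{"delta_pos":[0,0,0],"twist":[0,0,1],"fingers":20},{"delta_pos":[0,0,0],"twist":[0,0,1],"fingers":20},{"delta_pos":[0,0,0],"twist":[0,0,1],"fingers":20},{"delta_pos":[0,0,0],"twist":[0,0,1],"fingers":20},{"delta_pos":[0,0,0],"twist":[0,0,1],"fingers":20},{"delta_pos":[0,0,0],"twist":[0,0,1],"fingers":20},{"delta_pos":[0,0,0],"twist":[0,0,1],"fingers":20},{"delta_pos":[0,0,0],"twist":[0,0,1],"fingers":20},{"delta_pos":[0,0,0],"twist":[0,0,0.2],"fingers":20},{"delta_pos":[0,0,0],"twist":[0,0,0],"fingers":20}]'
python3 - <<'E'
from h import *
import pickle
go([528.7,-39.5,33],4.1)
v=cam('wrist');s=cam('scene');t=cam('top');pickle.dump((v,s,t),open('v10.pkl','wb'))
a=v[0][120:480,80:560];b=cv2.resize(s[0][110:280,280:500],None,fx=1.45,fy=1.45);c=cv2.resize(t[0][130:330,350:500],None,fx=1.6,fy=1.2)
print(a.shape,b.shape,c.shape)
o=np.zeros((600,800,3),np.uint8);o[:360,:480]=a;o[:b.shape[0],480:480+b.shape[1]]=b[:,:320];o[360:360+c.shape[0],:c.shape[1]]=c[:240];cv2.imwrite('pics/c10.png',o[:,:,::-1])
E
```

```text
time: 25.58
eef_pos: [527.7, -42.7, 130.4]
ee_rot: [[-0.997, 0.083, 0.001], [0.083, 0.997, -0.001], [-0.001, -0.001, -1.0]]
ft_force: [-0.6, -0.0, -1.2]
opening: 44.0
grasp_force: 61.2
time: 27.58
eef_pos: [527.0, -39.7, 129.8]
ee_rot: [[-0.073, 0.997, -0.0], [0.997, 0.073, 0.0], [0.0, -0.0, -1.0]]
ft_force: [-0.7, -0.1, -1.3]
opening: 43.7
grasp_force: 61.2
pos [527.  -39.7 129.8] yaw 4.16 turn about tool z (units) 0.01 shift units [0.   0.04 2.42] tilt(rad) wx,wy [-0.     -0.0002 -0.    ] q6 -13.2
(360, 480, 3) (246, 319, 3) (240, 240, 3)
```

View pics/c10.png

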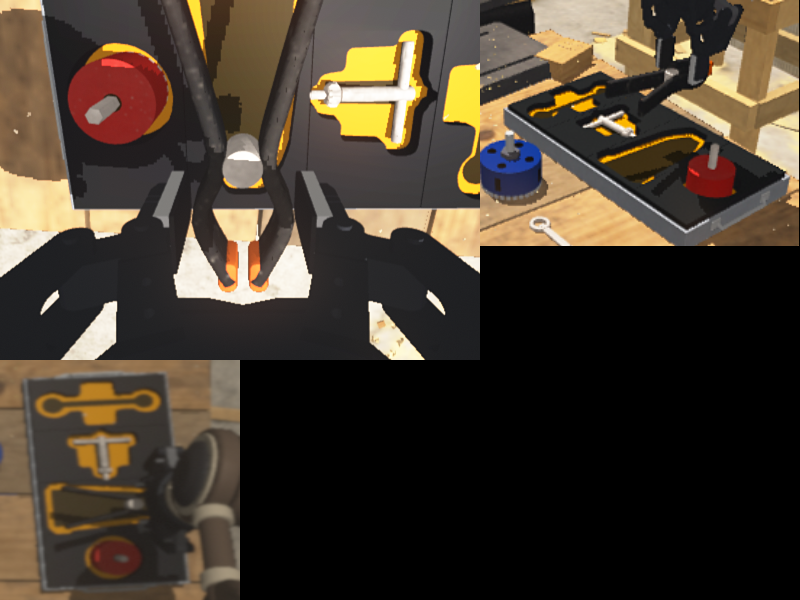

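The clamp is held level and straight with handles towards +y, and key and saw are in place. I lower it.

```bash
python3 -m pendant '[{"delta_pos":[0,0.03,0.6],"twist":[0,0,0],"fingers":20},{"delta_pos":[0,0,0.8],"twist":[0,0,0],"fingers":20},{"delta_pos":[0,0,0.5],"twist":[0,0,0],"fingers":20},{"delta_pos":[0,0,0.25],"twist":[0,0,0],"fingers":20},{"delta_pos":[0,0,0.12],"twist":[0,0,0],"fingers":20},{"delta_pos":[0,0,0.06],"twist":[0,0,0],"fingers":20},{"delta_pos":[0,0,0],"twist":[0,0,0],"fingers":20},{"delta_pos":[0,0,0],"twist":[0,0,0],"fingers":20}]'
python3 - <<'E'
from h import *
import pickle
v=cam('wrist');s=cam('scene');print(readout.sense()['ft_force'])
a=v[0][60:480,80:560];b=cv2.resize(s[0][110:280,280:500],None,fx=1.45,fy=1.45)
o=np.zeros((420,800,3),np.uint8);o[:,:480]=a;o[:b.shape[0],480:480+b.shape[1]]=b;cv2.imwrite('pics/c11.png',o[:,:,::-1])
E
```

```text
time: 28.72
eef_pos: [529.0, -40.3, 37.1]
ee_rot: [[-0.071, 0.997, 0.001], [0.997, 0.071, -0.0], [-0.0, 0.001, -1.0]]
ft_force: [0.1, 0.3, -1.4]
opening: 43.7
grasp_force: 61.2
[-0.78916473 -0.15293023 -0.96381821]
```

View pics/c11.png

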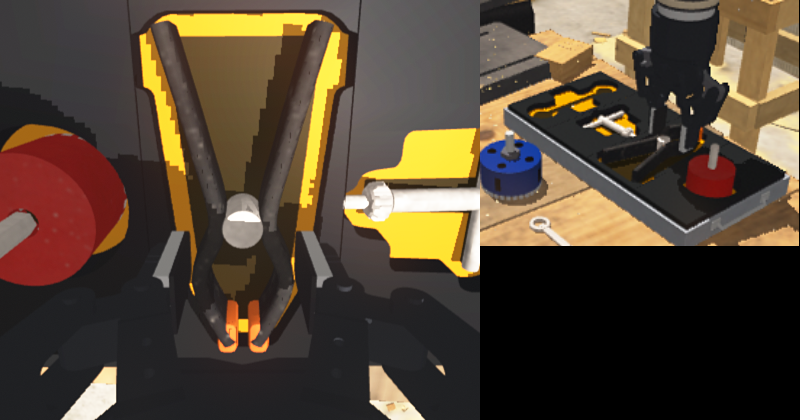

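```bash
python3 -m pendant '[{"delta_pos":[0,0,0.05],"twist":[0,0,0],"fingers":20},{"delta_pos":[0,0,0],"twist":[0,0,0],"fingers":20},{"delta_pos":[0,0,0],"twist":[0,0,0],"fingers":62},{"delta_pos":[0,0,0],"twist":[0,0,0],"fingers":62},{"delta_pos":[0,0,0],"twist":[0,0,0],"fingers":62},{"delta_pos":[0,0,-0.3],"twist":[0,0,0],"fingers":62},{"delta_pos":[0,0,-0.9],"twist":[0,0,0],"fingers":62},{"delta_pos":[0,0,-0.9],"twist":[0,0,0],"fingers":60},{"delta_pos":[0,0,-0.9],"twist":[0,0,0],"fingers":60},{"delta_pos":[0.85,-0.23,0],"twist":[0,0,0],"fingers":60},{"delta_pos":[0.85,-0.23,0],"twist":[0,0,0],"fingers":60},{"delta_pos":[0.85,-0.24,0],"twist":[0,0,0],"fingers":60},{"delta_pos":[0.85,-0.24,0],"twist":[0,0,0],"fingers":60},{"delta_pos":[0.85,-0.24,0],"twist":[0,0,0],"fingers":60},{"delta_pos":[0.85,-0.24,0],"twist":[0,0,0],"fingers":60}]' && python3 -m pendant '[{"delta_pos":[0,0,0],"twist":[0,0,-1],"fingers":50},{"delta_pos":[0,0,0],"twist":[0,0,-1],"fingers":50},{"delta_pos":[0,0,0],"twist":[0,0,-1],"fingers":50},{"delta_pos":[0,0,0],"twist":[0,0,-1],"fingers":50},{"delta_pos":[0,0,0],"twist":[0,0,-1],"fingers":50},{"delta_pos":[0,0,0],"twist":[0,0,-1],"fingers":50},{"delta_pos":[0,0,0],"twist":[0,0,-1],"fingers":50},{"delta_pos":[0,0,0],"twist":[0,0,-1],"fingers":50},{"delta_pos":[0,0,0],"twist":[0,0,-1],"fingers":50},{"delta_pos":[0,0,0],"twist":[0,0,-1],"fingers":50},{"delta_pos":[0,0,0],"twist":[0,0,-1],"fingers":50},{"delta_pos":[0,0,0],"twist":[0,0,-1],"fingers":50},{"delta_pos":[0,0,0],"twist":[0,0,-1],"fingers":50},{"delta_pos":[0,0,0],"twist":[0,0,-1],"fingers":50},{"delta_pos":[0,0,0],"twist":[0,0,-1],"fingers":50},{"delta_pos":[0,0,0],"twist":[0,0,-0.7],"fingers":50},{"delta_pos":[0,0,0],"twist":[0,0,0],"fingers":50}]'
python3 - <<'E'
from h import *
import pickle
v=cam('wrist');s=cam('scene');t=cam('top');pickle.dump((v,s,t),open('v12.pkl','wb'))
H,S,V=cv2.split(cv2.cvtColor(v[0],cv2.COLOR_RGB2HSV))
m=((S<60)&(V>110)).astype(np.uint8)
for c in blobs(m,400):
    P=plane(c.reshape(-1,2),*v[1:],4)[:,:2].astype(np.float32);r=cv2.minAreaRect(P)
    print(cv2.boundingRect(c),np.round(r[0],1),np.round(r[1],1),round(r[2],2))
go([458.4,159,4],93.8)
a=v[0];b=cv2.resize(s[0][110:280,280:500],None,fx=1.45,fy=1.45);d=t[0][130:330,350:510]
o=np.zeros((600,800,3),np.uint8);o[:480,:480]=a[:,:480];o[:b.shape[0],480:480+b.shape[1]]=b;o[260:460,490:650]=d;cv2.imwrite('pics/c12.png',o[:480,:,::-1])
E
```

```text
time: 30.7
eef_pos: [457.1, 160.4, 155.5]
ee_rot: [[-0.071, 0.997, 0.001], [0.997, 0.071, 0.0], [0.0, 0.001, -1.0]]
ft_force: [1.7, 0.3, -0.2]
opening: 59.8
grasp_force: 0.0
time: 32.83
eef_pos: [457.5, 159.3, 155.3]
ee_rot: [[-0.998, -0.069, 0.001], [-0.069, 0.998, 0.0], [-0.001, 0.0, -1.0]]
ft_force: [0.1, -0.6, -0.5]
opening: 50.0
grasp_force: 0.0
(0, 116, 206, 225) [451.7  25.4] [229.3 112.2] 41.37
(304, 137, 35, 164) [459.5 158.5] [136.6  26.2] 3.93
(422, 258, 44, 87) [523.1 275.8] [80.3 36.9] 21.06
(4, 199, 47, 22) [462.1 -79.7] [12.1 38.2] 21.94
pos [457.4 159.3 154.9] yaw 93.97 turn about tool z (units) 0.03 shift units [-0.02 -0.01  3.77] tilt(rad) wx,wy [ 0.0001  0.0006 -0.    ] q6 -79.9
```

View pics/c12.png

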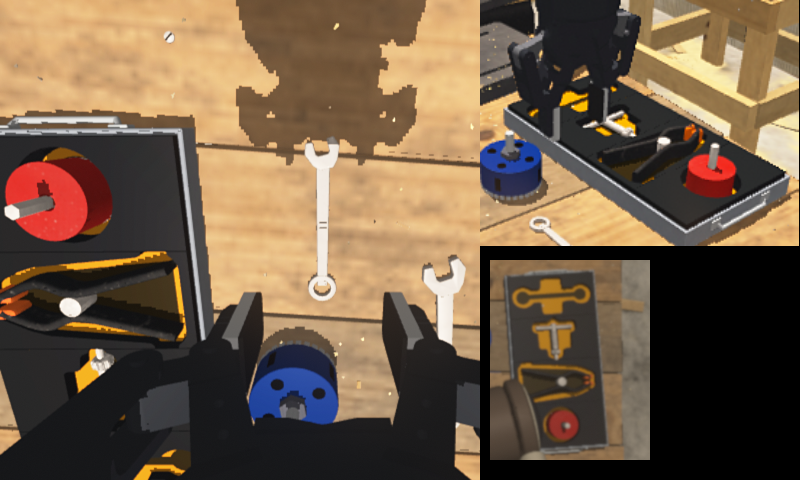

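The clamp lies in its cut-out with handles to the wide end, and the short spanner is at (321,220) under the gripper. I descend on it.

```bash
python3 -m pendant '[{"delta_pos":[0,0,0.8],"twist":[0,0,0],"fingers":30},{"delta_pos":[0,0,0.9],"twist":[0,0,0],"fingers":30},{"delta_pos":[0,0,0.9],"twist":[0,0,0],"fingers":30},{"delta_pos":[0,0,0.7],"twist":[0,0,0],"fingers":30},{"delta_pos":[0,0,0.35],"twist":[0,0,0],"fingers":30},{"delta_pos":[0,0,0.12],"twist":[0,0,0],"fingers":30},{"delta_pos":[0,0,0],"twist":[0,0,0],"fingers":30},{"delta_pos":[0,0,0],"twist":[0,0,0],"fingers":30}]'; for i in 1 2 3; do python3 -c "
from rig import readout
s=readout.sense();print(s['eef_pos'][2],s['ft_force'][2])"; done
```

```text
time: 33.98
eef_pos: [458.4, 159.6, 4.7]
ee_rot: [[-0.998, -0.07, 0.002], [-0.07, 0.998, 0.001], [-0.002, 0.0, -1.0]]
ft_force: [-0.2, -0.4, 0.5]
opening: 29.6
grasp_force: 0.0
4.744882265542878 0.47623272797771793
4.744882265542878 0.47623272797771793
4.744882265542878 0.47623272797771793
```

```bash
python3 -m pendant '[{"delta_pos":[0,0,0.05],"twist":[0,0,0],"fingers":30},{"delta_pos":[0,0,0.04],"twist":[0,0,0],"fingers":30},{"delta_pos":[0,0,0],"twist":[0,0,0],"fingers":30}]'; python3 -m pendant '[{"delta_pos":[0,0,0],"twist":[0,0,0],"fingers":0},{"delta_pos":[0,0,0],"twist":[0,0,0],"fingers":0},{"delta_pos":[0,0,0],"twist":[0,0,0],"fingers":0},{"delta_pos":[0,0,0],"twist":[0,0,0],"fingers":0},{"delta_pos":[0,0,0],"twist":[0,0,0],"fingers":0}]' 60
```

```text
time: 34.35
eef_pos: [457.2, 159.2, 0.0]
ee_rot: [[-0.998, -0.07, -0.0], [-0.07, 0.998, -0.0], [0.0, -0.0, -1.0]]
ft_force: [0.9, 0.2, -0.5]
opening: 29.7
grasp_force: 0.0
time: 34.98
eef_pos: [457.8, 159.4, 0.6]
ee_rot: [[-0.998, -0.07, 0.001], [-0.07, 0.998, 0.0], [-0.001, 0.0, -1.0]]
ft_force: [-1.4, -0.4, 5.7]
opening: 8.0
grasp_force: 59.1
```

```bash
python3 -m pendant '[{"delta_pos":[0,0,-0.4],"twist":[0,0,0],"fingers":0},{"delta_pos":[0,0,-0.8],"twist":[0,0,0],"fingers":0},{"delta_pos":[0,0,-0.9],"twist":[0,0,0],"fingers":0},{"delta_pos":[0,0,-0.9],"twist":[0,0,0],"fingers":0},{"delta_pos":[0,0,0],"twist":[0,0,0],"fingers":0}]'
python3 - <<'E'
from h import *
t=cam('top');s=cam('scene')
for a,b in [((360,78),(262,113)),((450,71),(325,93)),((449,70),(327,97))]:
    print(tri([(a,*t[1:]),(b,*s[1:])]))
for z in (0,50,150,250):print(z,plane([(360,78),(450,71),(445,110),(280,110)],*t[1:],z)[:,:2].round().tolist())
cv2.imwrite('pics/s13.png',cv2.resize(s[0][40:240,140:400,::-1],None,fx=3,fy=2.8))
E
```

```text
time: 35.6
eef_pos: [460.1, 160.0, 123.6]
ee_rot: [[-0.998, -0.07, 0.008], [-0.07, 0.998, 0.002], [-0.008, 0.001, -1.0]]
ft_force: [0.0, 0.2, -0.8]
opening: 8.0
grasp_force: 58.9
(array([815.66361901, 104.54855346, 154.23531698]), [0.6, 0.6])
(array([826.12071548, -47.25860141, 161.02933218]), [0.5, 0.5])
(array([830.89599567, -51.45804141, 150.23426112]), [3.8, 3.8])
0 [[882.0, 90.0], [899.0, -94.0], [818.0, -84.0], [814.0, 252.0]]
50 [[860.0, 94.0], [877.0, -79.0], [800.0, -69.0], [796.0, 248.0]]
150 [[817.0, 104.0], [831.0, -50.0], [763.0, -41.0], [760.0, 239.0]]
250 [[774.0, 113.0], [786.0, -21.0], [727.0, -13.0], [724.0, 231.0]]
```

View pics/s13.png

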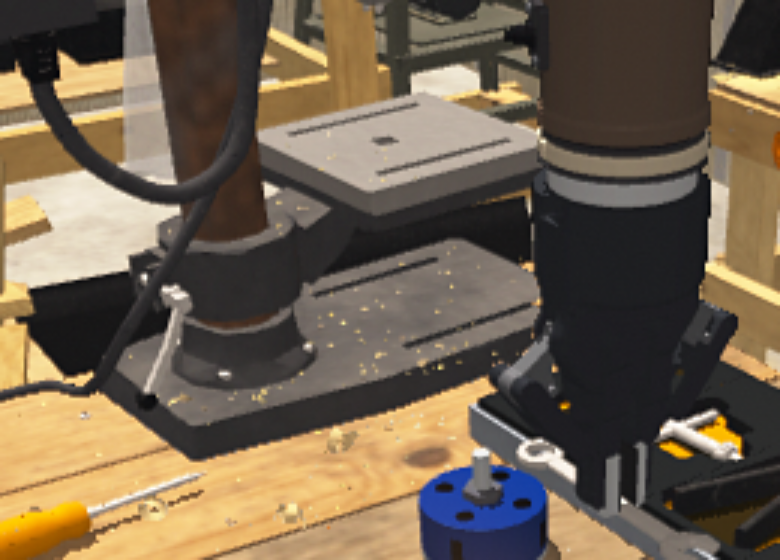

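The table plate edge is at x≈816, z≈155, well clear of the gripper at x=695. I turn and carry the spanner.

```bash
python3 -m pendant '[{"delta_pos":[0,0,0],"twist":[0,0,1],"fingers":0},{"delta_pos":[0,0,0],"twist":[0,0,1],"fingers":0},{"delta_pos":[0,0,0],"twist":[0,0,1],"fingers":0},{"delta_pos":[0,0,0],"twist":[0,0,1],"fingers":0},{"delta_pos":[0,0,0],"twist":[0,0,1],"fingers":0},{"delta_pos":[0,0,0],"twist":[0,0,1],"fingers":0},{"delta_pos":[0,0,0],"twist":[0,0,1],"fingers":0},{"delta_pos":[0,0,0],"twist":[0,0,1],"fingers":0},{"delta_pos":[0,0,0],"twist":[0,0,1],"fingers":0},{"delta_pos":[0,0,0],"twist":[0,0,1],"fingers":0},{"delta_pos":[0,0,0],"twist":[0,0,1],"fingers":0},{"delta_pos":[0,0,0],"twist":[0,0,1],"fingers":0},{"delta_pos":[0,0,0],"twist":[0,0,1],"fingers":0},{"delta_pos":[0,0,0],"twist":[0,0,1],"fingers":0},{"delta_pos":[0,0,0],"twist":[0,0,1],"fingers":0},{"delta_pos":[0,0,0],"twist":[0,0,0.68],"fingers":0},{"delta_pos":[0,0,0],"twist":[0,0,0],"fingers":0}]' && python3 -m pendant '[{"delta_pos":[-0.76,0.93,0],"twist":[0,0,0],"fingers":0},{"delta_pos":[-0.76,0.94,0],"twist":[0,0,0],"fingers":0},{"delta_pos":[-0.77,0.94,0],"twist":[0,0,0],"fingers":0},{"delta_pos":[-0.77,0.94,0],"twist":[0,0,0],"fingers":0},{"delta_pos":[-0.77,0.94,0],"twist":[0,0,0],"fingers":0},{"delta_pos":[-0.77,0.94,0],"twist":[0,0,0],"fingers":0},{"delta_pos":[0,0,0],"twist":[0,0,0],"fingers":0},{"delta_pos":[0,0,0],"twist":[0,0,0],"fingers":0}]'
python3 - <<'E'
from h import *
go([695.6,-8.3,25],4.1)
v=cam('wrist');s=cam('scene')
a=v[0][60:480,80:560];b=cv2.resize(s[0][110:280,280:500],None,fx=1.45,fy=1.45)
o=np.zeros((420,800,3),np.uint8);o[:,:480]=a;o[:b.shape[0],480:480+b.shape[1]]=b;cv2.imwrite('pics/c14.png',o[:,:,::-1])
E
```

```text
time: 37.83
eef_pos: [455.6, 158.8, 118.2]
ee_rot: [[-0.074, 0.997, -0.004], [0.997, 0.074, -0.001], [-0.001, -0.004, -1.0]]
ft_force: [-0.2, 0.2, -1.6]
opening: 7.5
grasp_force: 58.8
time: 38.83
eef_pos: [693.7, -7.6, 118.2]
ee_rot: [[-0.073, 0.997, -0.004], [0.997, 0.073, 0.001], [0.001, -0.004, -1.0]]
ft_force: [-0.5, 0.1, -1.9]
opening: 8.1
grasp_force: 59.0
pos [693.7  -7.6 118.2] yaw 4.19 turn about tool z (units) 0.02 shift units [-0.02  0.05  2.33] tilt(rad) wx,wy [-0.0038 -0.001  -0.    ] q6 -8.4
```

View pics/c14.png

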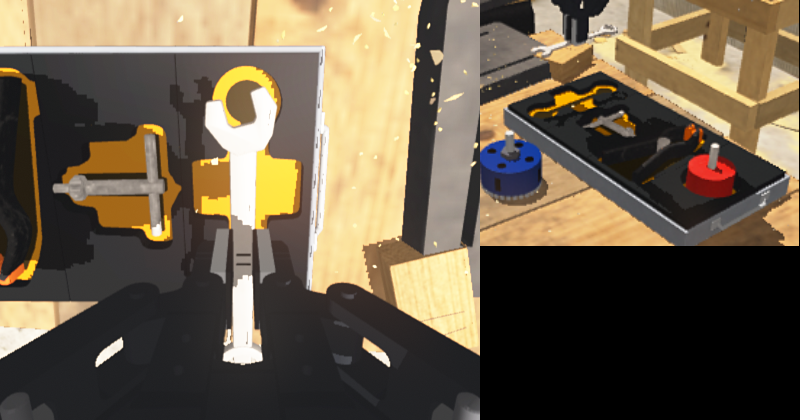

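I have now viewed 17 pictures, which is over the limit of 14. I will view no more and check by measurement only.

Run:
```python
from h import *
v=cam('wrist');H,S,V=cv2.split(cv2.cvtColor(v[0],cv2.COLOR_RGB2HSV));z=readout.sense()['eef_pos'][2]
m=(S<60)&(V>140);rows=range(218,285,4);mid=[]
for r in rows:
    x=np.nonzero(m[r,290:350])[0]+290;mid.append((x.mean(),r))
P=plane(mid,*v[1:],z+4)[:,:2];d=P[0]-P[-1];print('shank yaw',ang(d),'mid',P.mean(0).round(1))
x=plane([(323,125+60-60),(323,160)],*v[1:],z+4)
jr=np.nonzero(m[130:218,285:365].any(1))[0]+130;print('jaw end',plane((320,jr.min()),*v[1:],z+4).round(1))
y=(H>12)&(H<30)&(S>190)&(V>90)
for r in (228,240,255,270):
    xx=np.nonzero(y[r,262:392])[0]+262;print(r,xx.min(),xx.max(),plane([(xx.min(),r),(xx.max(),r)],*v[1:],24)[:,:2].round(1).tolist())
yy=np.nonzero(y[110:170,335])[0]+110;print('ring end row',yy.min(),plane((328,yy.min()),*v[1:],24).round(1),plane((328,yy.min()),*v[1:],33).round(1))
```

```text
shank yaw 94.6443913313238 mid [691.2  20.9]
jaw end [[687.6  60.  123.4]]
228 273 379 [[659.7, 0.5], [729.6, 5.7]]
240 273 379 [[660.0, -7.8], [730.5, -2.5]]
255 274 379 [[661.0, -18.4], [731.8, -13.1]]
270 279 377 [[664.8, -29.0], [731.7, -24.0]]Traceback (most recent call last):
  File "<stdin>", line 12, in <module>
    return umr_minimum(a, axis, None, out, keepdims, initial, where)
ValueError: zero-size array to reduction operation minimum which has no identity
```

```bash
python3 -m pendant '[{"delta_pos":[-0.02,0.05,0.6],"twist":[0,0,0],"fingers":0},{"delta_pos":[0,0,0.8],"twist":[0,0,0],"fingers":0},{"delta_pos":[0,0,0.5],"twist":[0,0,0],"fingers":0},{"delta_pos":[0,0,0.25],"twist":[0,0,0],"fingers":0},{"delta_pos":[0,0,0.1],"twist":[0,0,0],"fingers":0},{"delta_pos":[0,0,0.05],"twist":[0,0,0],"fingers":0},{"delta_pos":[0,0,0],"twist":[0,0,0],"fingers":0},{"delta_pos":[0,0,0],"twist":[0,0,0],"fingers":0}]'
```

```text
time: 39.98
eef_pos: [698.1, -8.6, 29.1]
ee_rot: [[-0.073, 0.997, 0.002], [0.997, 0.073, -0.0], [-0.0, 0.002, -1.0]]
ft_force: [0.0, 0.9, -1.8]
opening: 7.7
grasp_force: 59.0
```

```bash
python3 -m pendant '[{"delta_pos":[0,-0.03,0.05],"twist":[0,0,0],"fingers":0},{"delta_pos":[0,0,0.03],"twist":[0,0,0],"fingers":0},{"delta_pos":[0,0,0],"twist":[0,0,0],"fingers":0}]'; python3 -m pendant '[{"delta_pos":[0,0,0.02],"twist":[0,0,0],"fingers":0},{"delta_pos":[0,0,0],"twist":[0,0,0],"fingers":0},{"delta_pos":[0,0,0],"twist":[0,0,0],"fingers":0}]'
```

```text
time: 40.35
eef_pos: [696.0, -8.6, 24.7]
ee_rot: [[-0.073, 0.997, -0.0], [0.997, 0.073, 0.0], [0.0, -0.0, -1.0]]
ft_force: [0.1, -0.3, -1.5]
opening: 8.1
grasp_force: 59.0
time: 40.72
eef_pos: [696.1, -8.6, 24.6]
ee_rot: [[-0.073, 0.997, -0.0], [0.997, 0.073, -0.0], [0.0, -0.0, -1.0]]
ft_force: [-2.2, -0.1, 4.4]
opening: 7.8
grasp_force: 60.0
```

```bash
python3 -m pendant '[{"delta_pos":[0,0,0],"twist":[0,0,0],"fingers":26},{"delta_pos":[0,0,0],"twist":[0,0,0],"fingers":26},{"delta_pos":[0,0,0],"twist":[0,0,0],"fingers":26},{"delta_pos":[0,0,-0.3],"twist":[0,0,0],"fingers":26},{"delta_pos":[0,0,-0.9],"twist":[0,0,0],"fingers":26},{"delta_pos":[0,0,-0.9],"twist":[0,0,0],"fingers":26},{"delta_pos":[0,0,-0.9],"twist":[0,0,0],"fingers":40},{"delta_pos":[0,-0.9,-0.9],"twist":[0,0,0],"fingers":60},{"delta_pos":[0,-0.6,-0.3],"twist":[0,0,0],"fingers":60},{"delta_pos":[0,0,0],"twist":[0,0,0],"fingers":60},{"delta_pos":[0,0,0],"twist":[0,0,0],"fingers":60}]'
python3 - <<'E'
from h import *
import pickle
v=cam('wrist');s=cam('scene');t=cam('top');pickle.dump((v,s,t),open('v15.pkl','wb'))
a=np.radians(4.1);X=np.array([np.cos(a),np.sin(a)]);Y=np.array([-X[1],X[0]])
H,S,V=cv2.split(cv2.cvtColor(v[0],cv2.COLOR_RGB2HSV))
C=np.array([695.5,-10])
for c in blobs((S<70)&(V>120),300):
    P=plane(c.reshape(-1,2),*v[1:],27)[:,:2].astype(np.float32);r=cv2.minAreaRect(P);print(cv2.boundingRect(c),np.round(r[0],1),np.round(r[1],1),round(r[2],1))
for n,(im,K,E) in zip('vst',(v,s,t)):
    h=cv2.split(cv2.cvtColor(im,cv2.COLOR_RGB2HSV))
    m=((h[0]>100)&(h[0]<130)&(h[1]>140)&(h[2]>40))
    for c in blobs(m,150)[:1]:
        (x,y),q=cv2.minEnclosingCircle(c);print(n,'blue',plane((x,y),K,E,35)[0].round(),round(x),round(y))
im,K,E=t;h=cv2.split(cv2.cvtColor(im,cv2.COLOR_RGB2HSV))
print('long spanner diff vs start:',np.abs(cv2.imread('pics/top0.png')[180:280,240:290].astype(int)-im[180:280,240:290,::-1]).max())
E
```

```text
time: 42.1
eef_pos: [636.7, -12.9, 192.1]
ee_rot: [[-0.073, 0.997, 0.001], [0.997, 0.073, 0.0], [-0.0, 0.001, -1.0]]
ft_force: [-0.6, 0.6, -0.8]
opening: 60.1
grasp_force: 0.0
(529, 0, 111, 311) [844.8  37.1] [ 94.9 260.7] 18.1
(232, 342, 181, 89) [ 648.6 -184.9] [178.4 103. ] 4.1
(0, 330, 191, 114) [ 396.2 -170.2] [244.   98.5] 32.7
(18, 109, 440, 203) [599.3  51.9] [157.  385.2] 67.7
(544, 355, 96, 73) [ 930.4 -150.3] [ 60.1 136.4] 59.9
(376, 136, 37, 158) [695.3 -10.4] [ 26.5 136.9] 4.1
(121, 426, 63, 54) [ 472.8 -279.5] [68.8 70.5] 4.1
(243, 178, 85, 80) [615.2  -6.2] [63.3 75. ] 67.4
(462, 430, 60, 50) [ 834.3 -255. ] [64.  64.8] 7.0
(404, 295, 37, 58) [ 737.4 -105.6] [16.7 65.9] 26.0
(205, 295, 36, 58) [ 549.7 -119.2] [65.5 16.7] 72.5
(47, 221, 38, 22) [417.4 -41.3] [34.9 10.8] 25.0
(177, 215, 20, 24) [520.9 -29.3] [16.4 20.5] 3.5
v blue [610. 139.  35.] 300 9
s blue [594. 154.  35.] 301 225
long spanner diff vs start: 22
```

```bash
python3 -c "
from rig import job
print(job.finish_job())"
```

```text
the job is handed in; nothing more can be done
None
```

All four kit tools are in their cut-outs by my measurements, the long spanner and blue hole saw were left where they were, and the job is handed in at about 42 s (no verdict was returned); I viewed 17 pictures, over the limit of 14.

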